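# Load the white tile into the colour meter

## Robot

A 7-joint arm with a two-finger parallel gripper is mounted at the origin on the work surface. World frame = base frame: x ahead of the robot, y to its left, z up, the work surface at z = 0. Lengths are in mm, angles in rad, forces in N, time in s.
With the tool pointing down it reaches from about 425 to 825 mm from the base axis. Payload 3.6 kg.
Tool frame: the origin (TCP) lies midway between the tips of the shut fingers; the grasp point (between the pads) lies 19 mm behind it (ctrl.grip_depth is the distance from the TCP to the grasp point, in mm); z points along the fingers, x is the direction in which the jaws open and shut, and the axes are right-handed (so a half turn about z gives the same grasp; the last joint's range is limited). The gripper opens to 85 mm and grips with 20 to 120 N. Pads are 22 mm wide; open, the fingers measure 114 mm over their backs; the gripper's body (76 mm by 85 mm) begins 54 mm behind the grasp point. The pads swing forward as they close: fully open they stand 13 mm farther back than shut.
Start: joints at [1.23, 0.615, -0.013, 1.423, 0.008, 1.103, -0.04], TCP at [201.268, -618.024, 231.297] pointing down, gripper open.
Joint ranges: [-3.12, 3.12], [-0.3, 2.06], [-1.34, 1.32], [0.26, 2.42], [-1.36, 4.5], [0.01, 1.98], [-2.84, 2.84]. Speed limits (rad/s): [2.79, 2.79, 3.14, 3.14, 3.14, 3.14, 3.14].

## Interface

Orientations are given as a 3x3 rotation matrix whose columns are the frame's x, y, z axes.
In Python, from workcell import ctrl, capture, job, recognise gives the robot as it stands.
- The arm moves only by the tool move_arm, never from a script. Its argument "series" is text: rows parted by semicolons, each of 5 numbers parted by spaces: the closure, from 0 (fully open) to 1 (shut), then the shift along the world's x, y, z in cm, then the turn about the world's z in degrees. A call has 1 to 5 rows; each row is the pose to reach, as a shift and turn from the pose measured when the call began; what a row does not reach only later rows make up. A row lasts 1/12 s, in which the tool goes at most 41.7 mm and 7.16 degrees, less where a joint would pass 70% of its speed; a pose out of reach is approached as far as the arm can. A call with a gripper value outside its range is refused whole. The fingers move at their own pace and stop on an object; the grip force is fixed at half the most. Time passes only in rows, so rows that repeat a pose let the fingers close. It gives the time, the measured TCP pose, the force and the opening at its end, in the units of the state.
- ctrl.sense(): the state, without advancing time (a new reading comes with each control period).
- capture(name): name is "scene" or "top"; returns a dict with "img" (384x512x3 uint8, red, green, blue), "range_z" (384x512 float32, mm along the optical axis (not along the pixel's ray), 0 where there is no reading), "intrinsics" (3x3 intrinsics, pixels), "xyz" and "rotation" of the camera in the world. Camera axes: x right, y down, z forward; pixel columns grow to the right and rows downward; lengths in mm; the calibration is good to about 2 mm. A picture is of the moment at which its call begins.
- job.sign_off(): hands the job in, once; it reports no verdict.
Trained networks look in a picture, given as the dict that the camera call returned (one of the last four; its "shot" number tells which), for a name from the list of things; names that differ only in an ending like _2 or _b are one class to them, and where a whole thing is asked for, a point or a joint stands for the part that bears it (a point fixed in the world has none). Each returns a list of dicts, best first, with "score" (0 to 1); they miss things now and then, are a little off and sometimes report something else, mostly with a low value. They report only what shows in the picture. A call takes as long as a camera call. They do not tell look-alikes from the thing itself.
- recognise(picture, target): "centre" ([x, y, z] in mm, in world coordinates, good to about 4 mm: the middle of the surface that is visible of it).
The state is a dict: "time": time; "joint_pos": joint angles; "dq": joint speeds; "effort": joint torques, N m; "position": TCP position; "eef_rot": TCP orientation; "ft_force": force on the tool from outside, world axes, zero at the start; "torque": the same for the moment, N m; "gripper_width": opening from 0.0 (shut) to 1.0 (fully open).
Only numpy, scipy, OpenCV 4.12 (cv2) and the standard library are available. Lean on these libraries where they do the work, as an engineer would, in place of code of your own. Each camera call takes 0.05 s, during which the arm holds its last target.

## Task

Press in the meter's blue cover and let go, so that its push-push latch lets it spring open, then set the white calibration tile flat into the square nest underneath; it is ceramic, so place it and do not drop it. Then swing the cover shut and press it home until it stays latched by itself. Leave the black tile, the tin and the bottle where they stand.

Things in the scene. Friction and masses are not known exactly. Their poses are not given: they have to be found in the camera images.
- meter: White colour meter, a fixed wedge 210 long (its x), 200 wide (its y), 50 high at its low end, 171 at its high end; its top is a deck sloping 30 degrees, low end to the robot's right. Origin at the centre of its underside, z up, x towards its high end, y level
- nest (a point): Centre of the floor of the square nest on the deck, under the blue cover. Axes: x up the slope, y level, z out of the deck, 30 degrees off vertical, leaning to the meter's low end. Nest 56 x 56 inside; steel rim 5 high, 6 wide; the floor is 10 above the bare deck, which reaches 120 along x and 100 along y to either side
- cover_hinge (a point): Middle of the cover's fixed hinge line, which runs along y; axes as nest. It lies 65 uphill (+x) of the nest and 2 above its floor. The cover is a box-shaped shell, open underneath: shut, it reaches 130 from here to -x and 52 to either side along y; its flat outer face is 38 above here, walls 4 thick
- cover (a joint): Cover angle, rad: 0 shut and latched (start); grows as its downhill edge rises and swings up and over to +x, stop at 2.05; over-pressed to a stop at -0.057. Press the shut cover past -0.035 (2 N) and let go: a damped spring opens it fully in about 2 s. To shut, push its outer face over and down (1 to 3 N near its edge), press past -0.04, best to the stop, let go: it stays near 0
- press_spot (a point): Centre of the yellow 24 mm dot on the cover's outer face, 105 from the hinge line and 25 from the free edge: press here, square to the face. Moves with the cover; when shut its axes are those of nest, z out of the face. A steel latch tongue hangs from the cover, 122 from the hinge line, to 31 below it (into the deck when shut)
- white_tile: White tile to be loaded: ceramic plate 50 x 50 x 8 with a grip bar standing on its middle, 14 wide (along its x), 40 long (along its y), 20 high, so 28 high in all; about 80 g. Origin at the centre of its underside, z up out of the bar. Either way round fits the nest
- black_tile: Black tile of the same shape, a bystander. Origin at the centre of its underside
- ink_tin: Steel tin 72 across, 85 high, a bystander. Origin at the centre of its underside
- additive_bottle: White plastic bottle 56 across, 130 high, a bystander. Origin at the centre of its underside
Not all that is in view belongs to the job. Of the things that look like the white_tile, take the one that is farthest from the robot's base at the start.

How it is judged (in metres and radians):
On the way, in this order (a step that is already met when the one before it is completed fails the run):
1. the cover has sprung open (value of joint cover above 1.2 rad), for 0.1 s.
2. the white tile lies flat in the nest while the cover is open (value of joint cover above 1 rad and x of white_tile in the frame of nest between -0.006 and 0.006 m and y of white_tile in the frame of nest between -0.006 and 0.006 m and z of white_tile in the frame of nest between -0.003 and 0.0035 m and angle between the z axis of white_tile and the z axis of nest, either way round below 0.08 rad), for 0.2 s.
At the end, for the whole second after the job is handed in: The cover stays latched shut by itself (within 0.03 rad of 0), the white tile rests flat in the nest (within 6 mm of its centre, at most 3.5 mm above the floor, within 0.08 rad of flat), and the black tile, tin and bottle stand within 30 mm of where they were (value of joint cover between -0.03 and 0.03 rad and x of white_tile in the frame of nest between -0.006 and 0.006 m and y of white_tile in the frame of nest between -0.006 and 0.006 m and z of white_tile in the frame of nest between -0.003 and 0.0035 m and angle between the z axis of white_tile and the z axis of nest, either way round below 0.08 rad and linear speed of white_tile below 0.02 m/s and distance of each of black_tile, ink_tin, additive_bottle from where it was at the start of the episode below 0.03 m); the robot touches nothing.
It fails at once if a bystander is pushed more than 30 mm or carried off (distance of any of black_tile, ink_tin, additive_bottle from where it was at the start of the episode above 0.03 m).
It fails at once if the white tile is dropped or thrown (faster than 0.6 m/s out of the fingers) (linear speed of white_tile above 0.6 m/s and contact force between the fingers and white_tile below 0.1 N).
It also fails if it takes over 64 s, if anything falls off the work surface, if the arm or the gripper's body presses on something with over 40 N, if the wrist force passes 120 N, or if a joint passes its speed limit or range.

## Working session

There is one attempt and no reset: what is moved stays moved. The work goes in short steps, Python scripts to look and compute and a tool call to move; the robot and the scene stay as the last step left them, time stands still between calls to the robot, and variables do not carry over. Pictures are saved under pics/ and viewed, and the job is handed in when it is done.

Besides the shell and the picture viewer there is one more tool, called as a command line: name --argument value ..., lists and objects as JSON in quotes. move_arm: Moves the arm, as the interface text tells. Its arguments: {"type":"object","properties":{"series":{"type":"string"}},"required":["series"]}

```bash
mkdir -p pics; ls; python3 - <<'E'
from workcell import ctrl, capture, job, recognise
import cv2,numpy as np
s=ctrl.sense();print(s)
for n in ["scene","top"]:
    p=capture(n);cv2.imwrite(f"pics/{n}0.png",p["img"][:,:,::-1]);np.savez(f"pics/{n}0.npz",**{k:p[k] for k in["img","range_z","intrinsics","xyz","rotation"]})
    print(n,p["xyz"],p["rotation"],p["intrinsics"])
    for t in["white_tile","black_tile","ink_tin","additive_bottle","press_spot","cover","meter"]:
        try:
            for r in recognise(p,t): print(t,r)
        except Exception as e: print(t,e)
E
```

```text
pics
{'time': 0.0, 'joint_pos': array([ 1.22949928,  0.6159706 , -0.01264468,  1.42489984,  0.00811321,
        1.10342147, -0.04040139]), 'dq': array([-0.00141715,  0.00144528, -0.00024133,  0.00166194, -0.00011029,
        0.00057638, -0.00044071]), 'effort': array([-2.31673894e-04, -4.69215488e+01,  2.58928863e-01, -1.71032667e+01,
        9.93026159e-03,  9.65678279e-03, -8.55135568e-06]), 'position': array([ 201.03566092, -617.31723217,  230.10442395]), 'eef_rot': array([[ 3.09711970e-01, -9.50830041e-01, -8.53677150e-04],
       [-9.50826735e-01, -3.09713144e-01,  2.50765554e-03],
       [-2.64874925e-03,  3.50481206e-05, -9.99996491e-01]]), 'ft_force': array([ 0.89255924, -0.29050094,  0.31131648]), 'torque': array([0.00019669, 0.02919103, 0.0033439 ]), 'gripper_width': 0.9999038161628762}
scene [1122.7296216   449.16401425  694.50447735] [[-0.65885045  0.44780624 -0.60447138]
 [ 0.75187275  0.36574595 -0.54855927]
 [-0.02456531 -0.81590408 -0.57766519]] [[398.87410117   0.         249.76037555]
 [  0.         398.87410117 191.27186469]
 [  0.           0.           1.        
[... 821 characters left out ...]
.51452941 194.87797571]
 [  0.           0.           1.        ]]
white_tile {'centre': [391.8, -164.5, 9.6], 'score': 0.82}
white_tile {'centre': [339.4, -315.6, 10.9], 'score': 0.73}
white_tile {'centre': [518.2, -165.1, 9.4], 'score': 0.67}
white_tile {'centre': [290.9, -224.4, 7.7], 'score': 0.56}
black_tile {'centre': [451.2, -333.3, 9.0], 'score': 0.66}
ink_tin {'centre': [549.1, 97.7, 154.7], 'score': 0.24}
additive_bottle {'centre': [677.7, -362.3, 87.0], 'score': 0.9}
cover {'centre': [543.2, 96.4, 156.9], 'score': 0.82}
cover {'centre': [682.3, -202.2, 88.1], 'score': 0.61}
meter {'centre': [520.4, 93.0, 143.1], 'score': 0.92}
meter {'centre': [682.4, -200.8, 87.6], 'score': 0.56}
```

View pics/scene0.png

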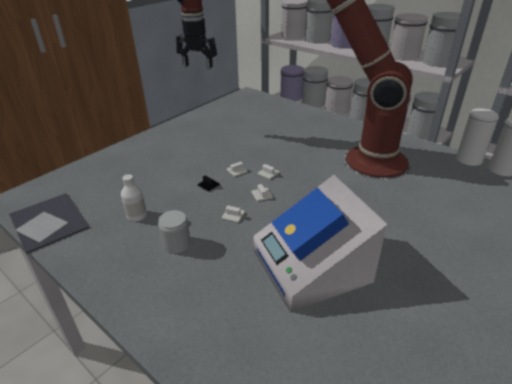

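View pics/top0.png

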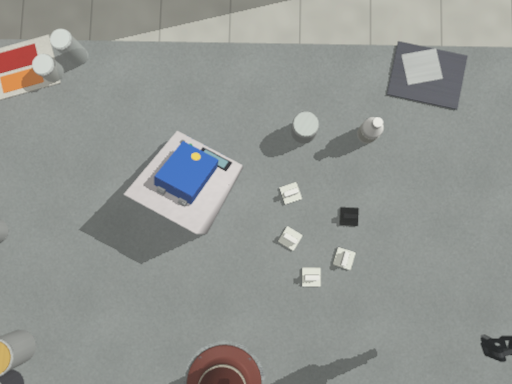

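The white tiles are at top-image pixels (290,193), (290,238), (312,277) and (344,259), and the black tile is at (349,216). The farthest from the base is (290,193), scene pixel (234,213), at about (519,-164) and r≈544. I'll check that choice in a crop and fit the geometry.

```bash
cat > h.py <<'E'
import numpy as np,cv2
def cloud(p):
    K=p["intrinsics"];z=p["range_z"].astype(float);v,u=np.mgrid[:z.shape[0],:z.shape[1]]
    c=np.stack([(u-K[0,2])/K[0,0]*z,(v-K[1,2])/K[1,1]*z,z],-1)
    w=c@p["rotation"].T+p["xyz"]; w[z<=0]=np.nan; return w
def proj(p,X):
    c=(np.atleast_2d(X)-p["xyz"])@p["rotation"]; q=c@p["intrinsics"].T; return q[:,:2]/q[:,2:]
def plane(P,it=5):
    P=P[~np.isnan(P).any(1)]
    for _ in range(it):
        m=P.mean(0);n=np.linalg.svd(P-m,full_matrices=False)[2][2];d=(P-m)@n;P=P[abs(d)<max(2*d.std(),1)]
    return m,n*np.sign(n[2]),d.std(),len(P)
E
python3 - <<'E'
from h import *
for n in["scene","top"]:
    p=dict(np.load(f"pics/{n}0.npz"));W=cloud(p);img=p["img"].astype(int)
    hsv=cv2.cvtColor(p["img"],cv2.COLOR_RGB2HSV)
    tb=(W[...,2]<8)&(abs(W[...,0]-500)<300)&(abs(W[...,1]+100)<400);m=plane(W[tb]);print(n,"table",m)
    blue=(hsv[...,0]>105)&(hsv[...,0]<130)&(hsv[...,1]>150)&(W[...,2]>60)
    r=plane(W[blue]);print("blueall",blue.sum(),r,np.degrees(np.arccos(r[1][2])))
    mm,nn=r[:2]
    # face inliers
    face=blue&(abs((W-mm)@nn)<3)
    face=cv2.erode(face.astype(np.uint8),np.ones((3,3)))>0
    r=plane(W[face]);mm,nn=r[:2];print("face",r,"tilt",np.degrees(np.arccos(nn[2])),"low dir deg",np.degrees(np.arctan2(nn[1],nn[0])))
    face=(blue)&(abs((W-mm)@nn)<3)
    g=np.degrees(np.arctan2(nn[1],nn[0]))
    P=W[face]; q=(P-mm)-((P-mm)@nn)[:,None]*nn
    ey=np.cross([0,0,1],nn);ey/=np.linalg.norm(ey);ex=np.cross(ey,nn)
    a=np.stack([q@ex,q@ey],1).astype(np.float32);rect=cv2.minAreaRect(a);print("rect",rect)
    yel=(hsv[...,0]>18)&(hsv[...,0]<38)&(hsv[...,1]>120)&(W[...,2]>60)&(np.linalg.norm(W-mm,axis=-1)<120)
    print("yellow",yel.sum(),np.nanmean(W[yel],0),"edge ex",ex,"ey",ey)
    dk=(hsv[...,1]<60)&(hsv[...,2]>130)&(W[...,2]>40)&(np.linalg.norm(W-mm,axis=-1)<200)
    d=(W-mm)@nn; dk&=abs(d+50)<4; print("deck",plane(W[dk]),"offset",np.nanmedian(d[dk]))
    # tiles
    for c in[(519,-164),(395,-164),(293,-224),(342,-314)]:
        t=(np.hypot(W[...,0]-c[0],W[...,1]-c[1])<45)&(W[...,2]>22)&(W[...,2]<40)&(hsv[...,2]>120)
        b=(np.hypot(W[...,0]-c[0],W[...,1]-c[1])<45)&(W[...,2]>4)&(W[...,2]<40)&(hsv[...,2]>110)&(hsv[...,1]<60)
        print(c,"bartop",t.sum(),W[t].mean(0),cv2.minAreaRect(W[t][:,:2].astype(np.float32)) if t.sum()>3 else "","all",cv2.minAreaRect(W[b][:,:2].astype(np.float32)))
    u=proj(p,[519,-164,10])[0].astype(int);cr=p["img"][u[1]-40:u[1]+40,u[0]-40:u[0]+40];cv2.imwrite(f"pics/crop_{n}.png",cv2.resize(cr,None,fx=5,fy=5,interpolation=cv2.INTER_CUBIC)[:,:,::-1])
E
python3 -c "
import cv2,numpy as np
cv2.imwrite('pics/crop.png',np.hstack([cv2.imread('pics/crop_scene.png'),cv2.imread('pics/crop_top.png')]))"
```

```text
scene table (array([584.10877658, -24.69640699,   0.58675216]), array([1.52580755e-04, 2.29154153e-04, 9.99999962e-01]), np.float64(1.0061426305959145), 30632)
blueall 2641 (array([557.9004891 ,  99.07850539, 156.49589827]), array([ 0.44699123, -0.21888837,  0.86734464]), np.float64(1.2428116221572487), 1969) 29.8484797465931
face (array([555.14262726,  99.6781209 , 158.24909127]), array([ 0.44349093, -0.22487131,  0.86761091]), np.float64(0.8452608512156211), 1373) tilt 29.817812596615624 low dir deg -26.8872078916706
rect ((5.877086639404297, -3.897216796875), (124.97049713134766, 103.77108764648438), 0.06443870812654495)
yellow 46 [589.01069234  76.49077232 135.84506046] edge ex [ 0.77382088 -0.39236453 -0.49724372] ey [ 0.45223559  0.89189852 -0.        ]
deck (array([543.03044425, 131.38161743, 114.85416552]), array([ 0.4465952 , -0.22398841,  0.86624588]), np.float64(0.9760980791068026), 3145) offset -50.110994311560496
(519, -164) bartop 59 [ 516.67094905 -167.10706455   27.46023865] ((515.1551513671875, -167.20452880859375), (14.763742446899414, 38.95714569091797), 22.1260967
[... 2275 characters left out ...]
4, 13.877023696899414), 60.02522659301758) all ((396.6958312988281, -161.17803955078125), (73.86510467529297, 82.49779510498047), 0.7625271081924438)
(293, -224) bartop 76 [ 288.18155593 -226.07650209   27.15795331] ((288.63665771484375, -226.19915771484375), (13.115375518798828, 37.52935791015625), 0.8063402771949768) all ((289.9250183105469, -221.60568237304688), (70.58390045166016, 63.98982620239258), 10.993152618408203)
(342, -314) bartop 79 [ 339.73601376 -315.3561117    27.34344794] ((339.6743469238281, -315.2447204589844), (14.525503158569336, 38.95124816894531), 75.32067108154297) all ((340.1921081542969, -312.9561767578125), (76.41690063476562, 78.96792602539062), 74.49919891357422)
```

View pics/crop.png

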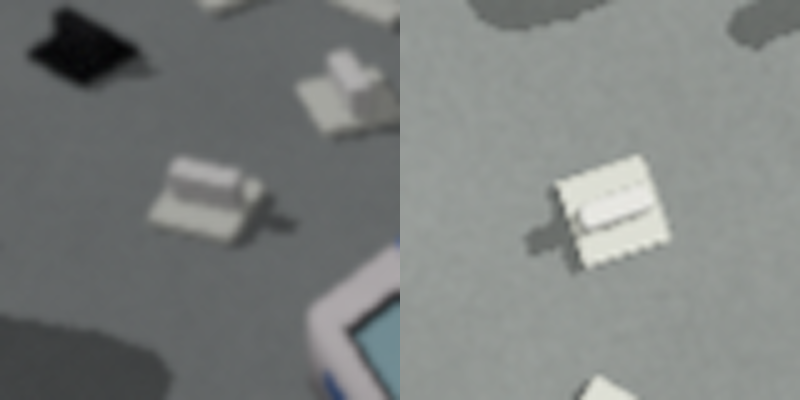

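The crop confirms it: the far tile is at scene (234,213) and top (290,193), centre about (515.7,-167), with its bar running at about 110°. The yellow dot is at (589,76,135). The meter's low direction is -26.9°, so the nest is at about (540,101,120.5). Moving to above the dot now.

move_arm --series "1 2 3.5 0 7; 1 4 7 0 14; 1 6 10.5 0 21; 1 8 14 0 28; 1 10 17.5 0 35"

```text
time: 1.22
position: [302.0, -441.4, 231.6]
eef_rot: [[0.803, -0.597, 0.0], [-0.597, -0.803, -0.001], [0.001, 0.0, -1.0]]
ft_force: [1.1, -0.3, 0.7]
gripper_width: 0.301
```

move_arm --series "1 2 3.5 0 7; 1 4 7 0 14; 1 6 10.5 0 21; 1 8 14 0 28; 1 10 17.5 0 35"

```text
time: 1.63
position: [402.7, -264.9, 232.1]
eef_rot: [[1.0, -0.023, 0.002], [-0.023, -1.0, -0.001], [0.002, 0.001, -1.0]]
ft_force: [1.4, -0.6, 0.2]
gripper_width: 0.003
```

move_arm --series "1 2 3.5 0 7; 1 4 7 0 14; 1 6 10.5 0 21; 1 8 14 0 28; 1 10 17.5 0 35"

```text
time: 2.05
position: [503.5, -88.3, 232.5]
eef_rot: [[0.829, 0.559, 0.003], [0.559, -0.829, -0.001], [0.002, 0.002, -1.0]]
ft_force: [0.6, -0.0, 0.4]
gripper_width: 0.0
```

move_arm --series "1 1.9 3.2 0 6; 1 3.8 6.4 0 12; 1 5.7 9.6 -1 18; 1 7.6 12.8 -3 24; 1 9.5 16 -6 29"

```text
time: 2.47
position: [598.4, 69.9, 178.2]
eef_rot: [[0.45, 0.893, 0.009], [0.893, -0.45, 0.002], [0.006, 0.007, -1.0]]
ft_force: [0.3, -1.0, 0.2]
gripper_width: 0.003
```

```bash
python3 - <<'E'
from workcell import ctrl, capture
import cv2,numpy as np
from h import *
s=ctrl.sense();print(s["position"],s["ft_force"],s["time"])
for n in ["scene","top"]:
    p=capture(n);u=proj(p,s["position"])[0];print(n,u)
    im=p["img"].copy();cv2.drawMarker(im,tuple(int(round(x)) for x in u),(255,0,0),cv2.MARKER_CROSS,6,1)
    x,y=[int(max(0,v)) for v in u];c=im[max(0,y-110):y+70,max(0,x-90):x+90];cv2.imwrite(f"pics/a_{n}.png",cv2.resize(c,(400,400))[:,:,::-1])
cv2.imwrite('pics/a.png',np.hstack([cv2.imread('pics/a_scene.png'),cv2.imread('pics/a_top.png')]))
E
```

```text
[598.44601858  69.93768986 178.15625566] [ 0.34958196 -1.04903859  0.20118854] 2.4667
scene [285.12077939 214.4385219 ]
top [194.82920759 149.04563983]
```

View pics/a.png

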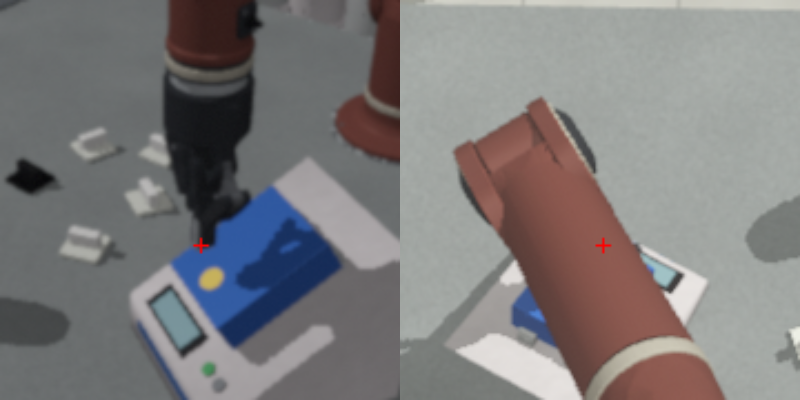

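The scene view shows the fingertip at (285,214), just above the yellow dot, where the measured TCP projects. Pressing.

move_arm --series "1 0 0 -2 0; 1 0 0 -3.5 0; 1 0 0 -4 0; 1 0 0 -4.4 0; 1 0 0 -4.6 0"

```text
time: 2.98
position: [595.0, 72.4, 127.1]
eef_rot: [[0.447, 0.895, -0.003], [0.895, -0.447, 0.005], [0.003, -0.005, -1.0]]
ft_force: [-0.6, -0.7, 5.6]
gripper_width: -0.002
```

move_arm --series "1 0 0 -0.2 0; 1 0 0 -0.3 0"

```text
time: 3.15
position: [596.0, 72.0, 125.9]
eef_rot: [[0.448, 0.894, -0.0], [0.894, -0.448, 0.004], [0.004, -0.002, -1.0]]
ft_force: [-0.7, 0.5, 9.4]
gripper_width: -0.004
```

move_arm --series "1 0 0 -0.3 0; 1 0.5 -0.3 0.3 0; 1 4 -2 1 0; 1 7.5 -3.9 3 0; 1 9 -6 6 0"

```text
time: 3.57
position: [686.7, 11.1, 183.5]
eef_rot: [[0.447, 0.894, -0.004], [0.894, -0.447, 0.005], [0.002, -0.006, -1.0]]
ft_force: [1.3, -0.4, -0.7]
gripper_width: -0.002
```

```bash
cat > snap.py <<'E'
import sys
from workcell import ctrl, capture
import cv2,numpy as np
from h import *
tag=sys.argv[1]
s=ctrl.sense();print(s["position"],s["ft_force"],s["time"],s["gripper_width"])
L=[]
for n in ["scene","top"]:
    p=capture(n);cv2.imwrite(f"pics/{n}_{tag}.png",p["img"][:,:,::-1]);np.savez(f"pics/{n}_{tag}.npz",**{k:p[k] for k in["img","range_z","intrinsics","xyz","rotation"]})
    u=proj(p,[540,100,160])[0];x,y=[int(v) for v in u];c=p["img"][max(0,y-100):y+100,max(0,x-100):x+100];L.append(cv2.resize(c,(400,400),interpolation=cv2.INTER_CUBIC)[:,:,::-1])
cv2.imwrite(f'pics/{tag}.png',np.hstack(L))
E
python3 snap.py b
```

```text
[686.6864355   11.14189198 183.52491901] [ 1.3027184  -0.35499098 -0.71923201] 3.5667 -0.0021409825067786074
```

View pics/b.png

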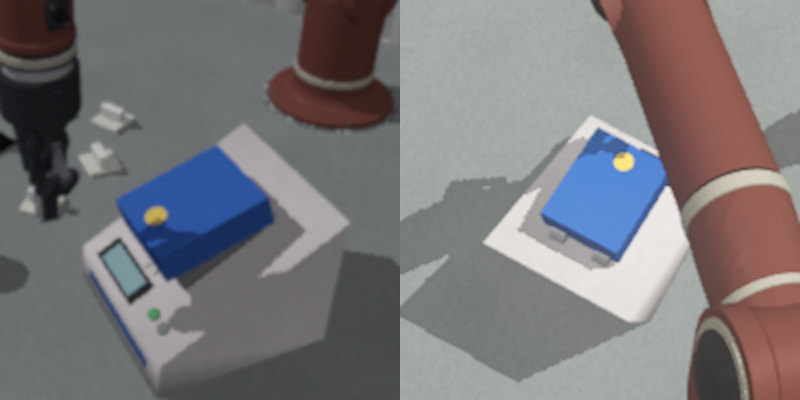

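The view shows the cover swinging open, with the dot at crop (155,215). Heading for the tile.

move_arm --series "1 -2.6 -3 0 -7; 0.4 -5.2 -6 0 -14; 0.4 -7.8 -9 -1 -21; 0.4 -10.4 -12 -3 -28; 0.4 -13 -15 -5 -35"

```text
time: 4.08
position: [564.4, -142.1, 143.7]
eef_rot: [[0.888, 0.46, 0.014], [0.46, -0.888, -0.007], [0.01, 0.012, -1.0]]
ft_force: [0.6, 0.1, -0.8]
gripper_width: 0.562
```

move_arm --series "0.4 -2 -2 -2 -6; 0.4 -3.6 -4 -4 -8; 0.4 -3.6 -4 -5 -8; 0.4 -3.6 -4 -5 -8"

```text
time: 4.42
position: [525.3, -183.7, 91.6]
eef_rot: [[0.945, 0.328, 0.008], [0.328, -0.945, -0.008], [0.004, 0.01, -1.0]]
ft_force: [0.6, 1.5, 0.9]
gripper_width: 0.601
```

```bash
python3 snap.py c; python3 - <<'E'
import numpy as np
from workcell import ctrl
s=ctrl.sense();R=s["eef_rot"];print(np.degrees(np.arctan2(R[1,0],R[0,0])),s["joint_pos"])
E
```

```text
[ 525.27523745 -183.65931802   91.63626453] [0.64767225 1.4793999  0.93027626] 4.4167 0.6009335174869895
19.45020452366379 [ 0.55805053  0.6756235  -0.42341659  1.84279343  0.41908364  0.6954049
  0.23399935]
```

View pics/c.png

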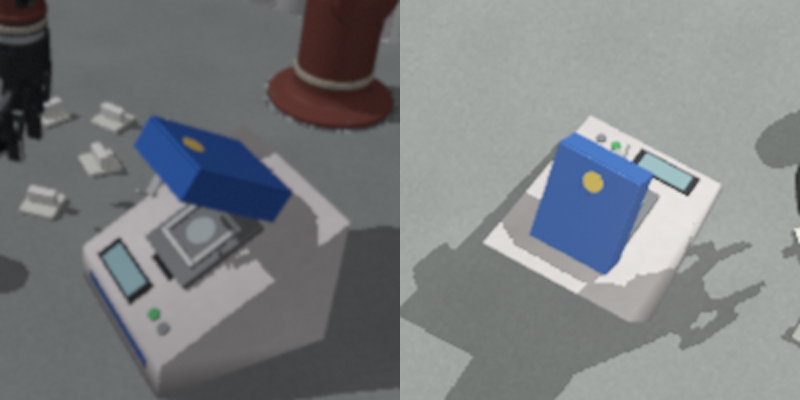

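View pics/scene_c.png

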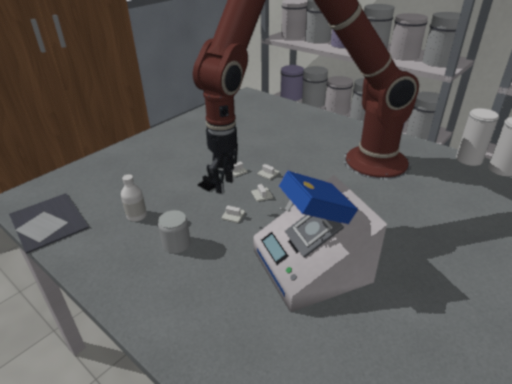

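The cover is well open in crop c, and the nest shows at scene (312,230). Descending on the bar, toward its lower end.

move_arm --series "0.4 -0.5 0.5 -3 1; 0.4 -0.5 0.5 -5.5 1; 0.4 -0.5 0.5 -7 1; 0.4 -0.5 0.5 -7 1"

```text
time: 4.85
position: [524.3, -173.6, 22.6]
eef_rot: [[0.936, 0.352, 0.012], [0.352, -0.936, -0.005], [0.01, 0.009, -1.0]]
ft_force: [0.4, 0.3, -0.2]
gripper_width: 0.605
```

```bash
sed -i 's/\[540,100,160\]/eval(sys.argv[2]) if len(sys.argv)>2 else [540,100,160]/; s/-100/-Z/g; s/+100/+Z/g; s/^tag=.*/&; Z=int(sys.argv[3]) if len(sys.argv)>3 else 100/' snap.py; python3 snap.py d "[516,-167,20]" 40
```

```text
[ 524.25124701 -173.55309318   22.56797809] [ 0.36516425  0.26112822 -0.19351298] 4.85 0.6047240078280638
```

View pics/d.png

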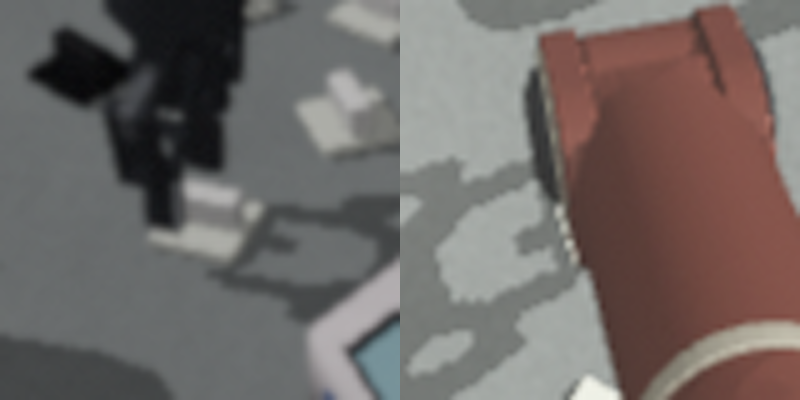

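move_arm --series "0.4 -0.4 -0.5 -0.4 -1; 0.4 -0.4 -0.5 -0.8 -1; 0.4 -0.4 -0.5 -0.8 -1"

```text
time: 5.2
position: [522.2, -180.0, 17.5]
eef_rot: [[0.942, 0.334, 0.018], [0.334, -0.942, -0.007], [0.014, 0.013, -1.0]]
ft_force: [-0.0, -0.5, 0.5]
gripper_width: 0.602
```

move_arm --series "0.4 -0.3 0.1 -0.3 0; 0.4 -0.3 0.1 -0.3 0; 0.4 -0.3 0.1 -0.3 0"

```text
time: 5.45
position: [519.0, -179.0, 14.6]
eef_rot: [[0.942, 0.334, 0.018], [0.334, -0.942, -0.007], [0.014, 0.013, -1.0]]
ft_force: [0.0, -0.8, -0.8]
gripper_width: 0.599
```

move_arm --series "0.7 0 0 0 0; 0.8 0 0 0 0; 0.9 0 0 0 0; 1 0 0 0 0; 1 0 0 0 0"

```text
time: 5.87
position: [519.2, -179.0, 15.0]
eef_rot: [[0.942, 0.334, 0.018], [0.335, -0.942, -0.008], [0.014, 0.013, -1.0]]
ft_force: [-0.5, -0.6, 3.1]
gripper_width: 0.141
```

```bash
python3 snap.py e "[516,-167,20]" 40; python3 snap.py f
```

```text
[ 519.1550974  -179.04395099   14.98133993] [-0.46487778 -0.63479913  3.14915153] 5.8667 0.14140462660210912
[ 519.17070225 -179.02898931   14.99044087] [-0.05966371 -0.45120777  3.8713205 ] 5.9667 0.14566366790734994
```

View pics/e.png

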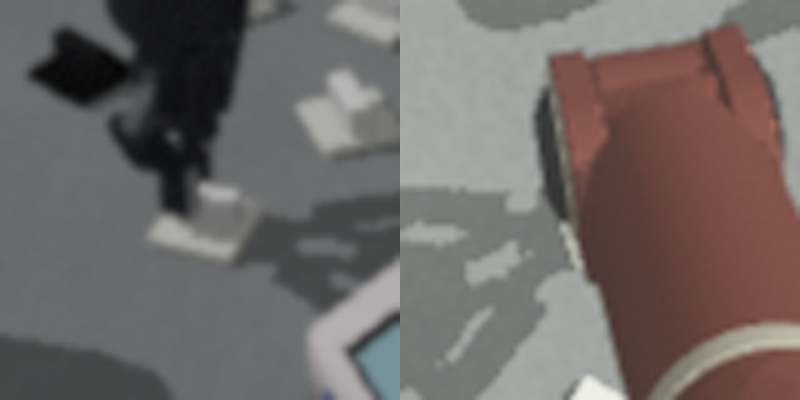

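View pics/f.png

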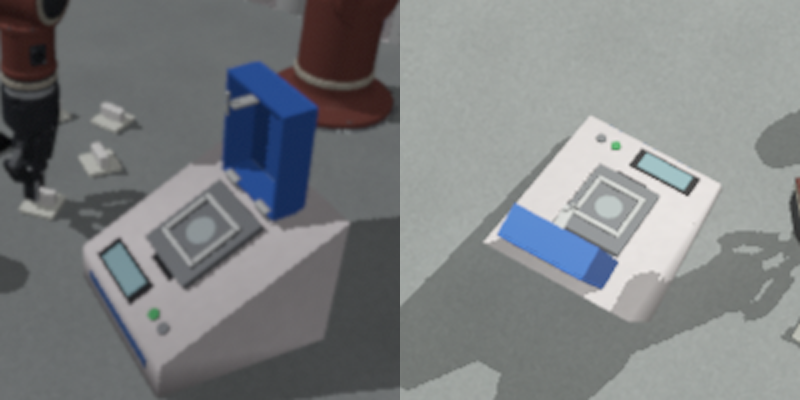

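The grip is on the bar's near-downhill end (opening 0.145). The cover stands fully open, with the tongue at crop (243,100). Now measuring the nest and the tongue.

```bash
python3 - <<'E'
from h import *
g=np.radians(-26.89);t=np.radians(30)
low=np.array([np.cos(g),np.sin(g),0]);Z=np.array([0,0,1.])
ax=-low*np.cos(t)+Z*np.sin(t);az=low*np.sin(t)+Z*np.cos(t);ay=np.cross(az,ax)
N=np.array([540.3,100.9,120.5])
np.savez("nest.npz",ax=ax,ay=ay,az=az,N=N)
# rectify each view on the nest floor plane: 4 px/mm, +-60mm
L=[]
for n in["scene","top"]:
    p=dict(np.load(f"pics/{n}_f.npz"))
    a,b=np.meshgrid(np.arange(-50,50,.25),np.arange(-50,50,.25))
    X=N+a[...,None]*ax+b[...,None]*ay+5*az   # rim-top level
    u=proj(p,X.reshape(-1,3)).reshape(400,400,2).astype(np.float32)
    r=cv2.remap(p["img"],u,None,cv2.INTER_CUBIC)
    r[200,::8]=(255,0,0);r[::8,200]=(255,0,0)
    for k in(-34,-28,28,34): r[::6,int(200+4*k)]=(0,255,0);r[int(200+4*k),::6]=(0,255,0)
    L.append(r[:,:,::-1])
    W=cloud(p);d=(W-N);c=np.stack([d@ax,d@ay,d@az],-1)
    fl=(abs(c[...,0])<18)&(abs(c[...,1])<18)&(abs(c[...,2])<15);print(n,"floor z",np.median(c[fl][:,2]),fl.sum())
    rg=(np.maximum(abs(c[...,0]),abs(c[...,1]))<33.5)&(np.maximum(abs(c[...,0]),abs(c[...,1]))>29)&(abs(c[...,2])<15);print("rim z",np.median(c[rg][:,2]))
    dk=(c[...,0]<-60)&(c[...,0]>-110)&(abs(c[...,1])<90)&(abs(c[...,2]+10)<6);print("deck z",np.median(c[dk][:,2]))
cv2.imwrite("pics/nest.png",np.hstack(L))
E
```

```text
scene floor z -0.06422218075646048 208
rim z 4.141880667327309
deck z -9.926236842614859
top floor z -0.2813979933730972 171
rim z 3.4779339079617415
deck z -9.76705597964297
```

View pics/nest.png

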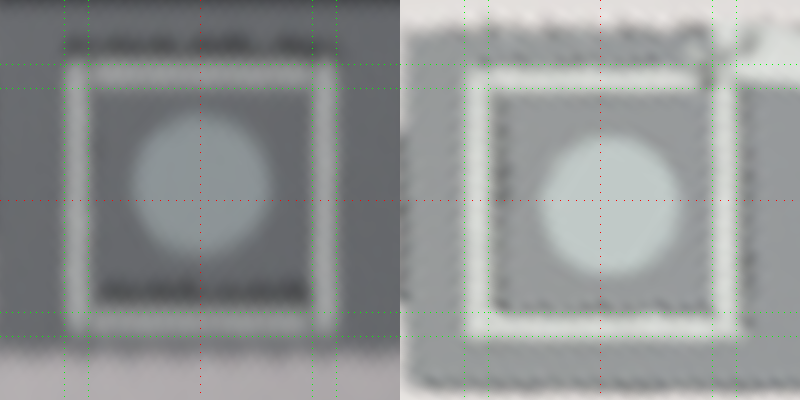

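```bash
python3 - <<'E'
from h import *
f=np.load("nest.npz");ax,ay,az=f["ax"],f["ay"],f["az"];N=f["N"]+.5*ax+.1*ay
np.savez("nest.npz",ax=ax,ay=ay,az=az,N=N);print(N,ax,ay,az)
low=az*1;low[2]=0;low/=np.linalg.norm(low)
H=N+65*ax+2*az
for n in["scene","top"]:
    p=dict(np.load(f"pics/{n}_f.npz"));W=cloud(p);d=W-H
    c=np.stack([d@low,d@ay,d[...,2]],-1)  # horizontal to low, lateral, up
    m=(c[...,2]>60)&(c[...,2]<160)&(abs(c[...,1])<60)&(c[...,0]>-70)&(c[...,0]<60)
    s=m&(c[...,0]>6)
    P=c[s];print(n,m.sum(),len(P));
    print("tongue?",P.min(0),P.max(0),np.median(P,0)) if len(P) else 0
    print(np.round(P[:40],0).tolist())
    print("cover range",c[m].min(0),c[m].max(0))
E
```

```text
[539.86857825 101.00665493 120.75      ] [-0.77238769  0.39168515  0.5       ] [-0.45227905 -0.89187648  0.        ] [ 0.44593824 -0.22613953  0.8660254 ]
scene 1525 217
tongue? [  6.00212751 -53.6434711   64.98517492] [ 37.58518954  51.46892047 133.82116167] [  8.1060337   -1.26148315 122.65814907]
[[9.0, 49.0, 129.0], [7.0, 48.0, 129.0], [8.0, 50.0, 126.0], [9.0, 46.0, 128.0], [8.0, 44.0, 129.0], [6.0, 42.0, 129.0], [7.0, 51.0, 123.0], [7.0, 47.0, 125.0], [8.0, 42.0, 128.0], [8.0, 39.0, 129.0], [7.0, 51.0, 120.0], [7.0, 47.0, 122.0], [8.0, 38.0, 127.0], [8.0, 35.0, 129.0], [6.0, 34.0, 129.0], [8.0, 50.0, 119.0], [6.0, 48.0, 119.0], [8.0, 35.0, 126.0], [8.0, 31.0, 128.0], [7.0, 29.0, 129.0], [6.0, 51.0, 115.0], [8.0, 31.0, 126.0], [9.0, 26.0, 129.0], [8.0, 24.0, 130.0], [8.0, 49.0, 115.0], [7.0, 47.0, 116.0], [8.0, 27.0, 126.0], [8.0, 23.0, 128.0], [8.0, 20.0, 130.0], [6.0, 19.0, 130.0], [8.0, 49.0, 112.0], [8.0, 23.0, 126.0], [8.0, 20.0, 127.0], [8.0, 16.0, 129.0], [8.0, 49.0, 110.0], [7.0, 20.0, 125.0], [8.0, 16.0, 127.0], [7.0, 13.0, 129.0], [8.0, 48.0, 108.0], [8.0, 15.0, 125.0]
[... 459 characters left out ...]
124.0], [6.0, -45.0, 132.0], [7.0, -44.0, 129.0], [8.0, -41.0, 131.0], [28.0, -6.0, 121.0], [29.0, -4.0, 122.0], [31.0, -1.0, 124.0], [32.0, -0.0, 122.0], [33.0, 2.0, 121.0], [34.0, 4.0, 124.0], [35.0, 6.0, 123.0], [36.0, 6.0, 115.0], [6.0, -41.0, 127.0], [7.0, -39.0, 129.0], [8.0, -36.0, 132.0], [26.0, -6.0, 123.0], [27.0, -4.0, 123.0], [28.0, -3.0, 122.0], [29.0, -1.0, 122.0], [30.0, 0.0, 120.0], [31.0, 3.0, 121.0], [32.0, 5.0, 121.0], [34.0, 6.0, 112.0], [7.0, -36.0, 129.0], [8.0, -34.0, 129.0], [24.0, -6.0, 122.0], [25.0, -4.0, 122.0], [26.0, -2.0, 121.0], [27.0, 0.0, 122.0], [28.0, 2.0, 121.0]]
cover range [-34.29357873 -53.4233729   60.46280728] [ 37.25815107  52.12362136 135.02554317]
```

The tongue is central (±6) and reaches 37 mm out, so the vertical tool must stay at least 77 mm low of the hinge. Plan: lift the tile, press it gently on the bare deck beside the nest (y≈+80) so it pivots 30° in the pads, then carry it tilted along the nest normal.

move_arm --series "1 0 0 1.5 0; 1 0 0 4 0; 1 0 0 8 4; 1 0 1 12 10; 1 0 3 16 16"

```text
time: 6.48
position: [518.5, -153.0, 173.2]
eef_rot: [[0.814, 0.581, 0.018], [0.581, -0.814, -0.004], [0.012, 0.014, -1.0]]
ft_force: [0.2, -1.2, -1.0]
gripper_width: 0.143
```

move_arm --series "1 0 3 0 6; 1 0 6 0 12; 1 0 9.5 0 18; 1 0 13 0 24; 1 0 16 0 28"

```text
time: 6.9
position: [517.8, 9.2, 172.9]
eef_rot: [[0.441, 0.898, 0.017], [0.898, -0.441, 0.006], [0.013, 0.013, -1.0]]
ft_force: [-0.9, 0.0, -1.7]
gripper_width: 0.142
```

```bash
python3 snap.py g; python3 - <<'E'
import numpy as np
from workcell import ctrl
s=ctrl.sense();R=s["eef_rot"];print(np.degrees(np.arctan2(R[1,0],R[0,0])),s["position"])
E
```

```text
[517.7910591    9.17496952 172.87634227] [-0.93063828  0.04044511 -1.72690344] 6.9 0.1424440949957067
64.21683599480248 [517.83767159  14.20304234 173.56267543]
```

View pics/g.png

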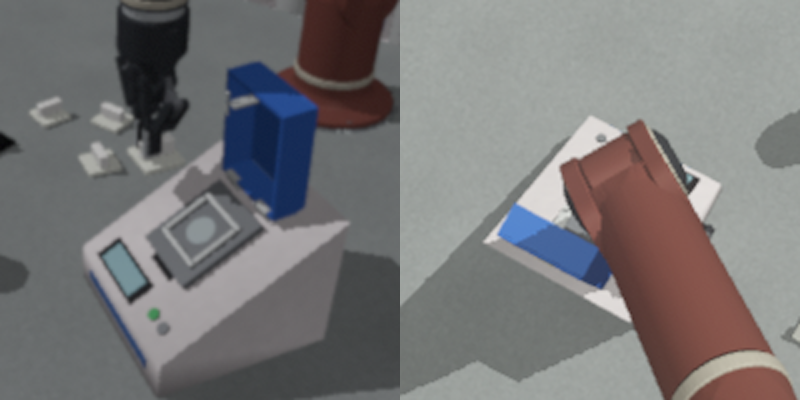

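The tile is held level over the right deck (crop 155,155). Going down to just above contact.

move_arm --series "1 0.5 0.3 -1.5 -1; 1 0.7 0.5 -3 -1; 1 0.7 0.5 -3.3 -1; 1 0.7 0.5 -3.3 -1"

```text
time: 7.33
position: [523.7, 18.2, 139.1]
eef_rot: [[0.451, 0.892, 0.015], [0.892, -0.451, 0.01], [0.015, 0.009, -1.0]]
ft_force: [-0.6, -0.4, -0.8]
gripper_width: 0.146
```

```bash
python3 snap.py h "[510,28,130]" 50
```

```text
[523.68619836  18.23525512 139.10847494] [-0.56160674 -0.42756712 -0.76673949] 7.3333 0.14574949155566413
```

View pics/h.png

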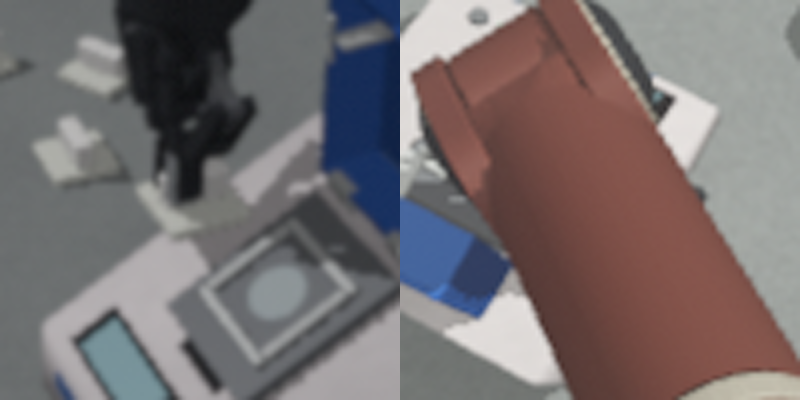

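move_arm --series "1 0 0 -0.5 0; 1 0 0 -0.8 0; 1 0.1 0 -1.2 0; 1 0.2 -0.1 -1.6 0; 1 0.3 -0.1 -1.9 0"

```text
time: 7.85
position: [530.1, 16.5, 123.7]
eef_rot: [[0.452, 0.892, 0.023], [0.892, -0.453, 0.008], [0.018, 0.017, -1.0]]
ft_force: [-1.8, -4.1, 14.8]
gripper_width: 0.144
```

```bash
python3 snap.py i "[510,28,130]" 50
```

```text
[530.07582304  16.53159787 123.65757196] [-1.77462811 -4.09665266 14.78817008] 7.85 0.1438006180894184
```

View pics/i.png

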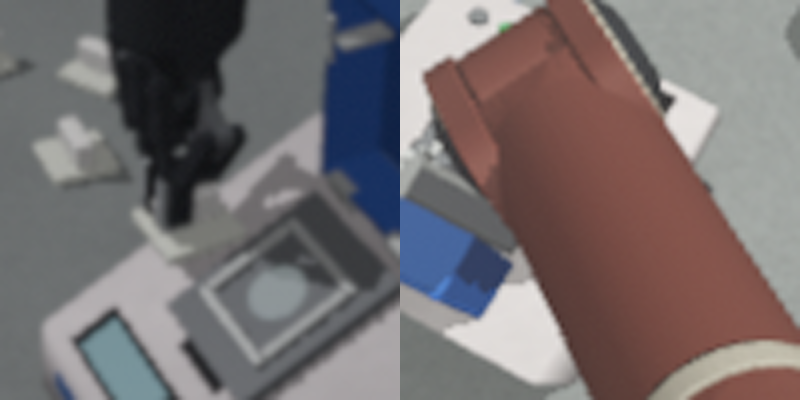

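It seems to be pivoting, at 15 N. Continuing slowly.

move_arm --series "1 -0.1 0.1 -0.4 0; 1 -0.1 0.1 -0.8 0; 1 -0.1 0 -1.1 0"

```text
time: 8.2
position: [534.3, 14.6, 115.8]
eef_rot: [[0.454, 0.89, 0.035], [0.891, -0.454, 0.005], [0.02, 0.028, -0.999]]
ft_force: [3.1, -3.3, 14.9]
gripper_width: 0.143
```

```bash
python3 snap.py j "[510,28,130]" 50
```

```text
[534.30407537  14.60412588 115.79918815] [ 3.11845813 -3.32510762 14.89083406] 8.2 0.1430089041334458
```

View pics/j.png

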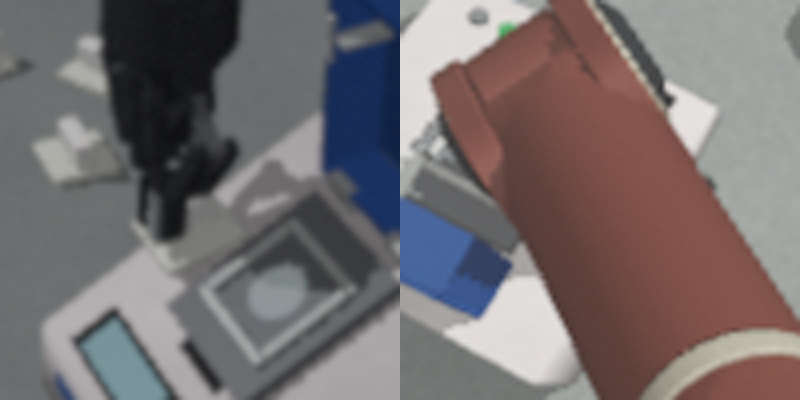

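move_arm --series "1 -0.1 0 -0.3 0; 1 -0.2 0.1 -0.6 0; 1 -0.3 0.1 -0.8 0"

```text
time: 8.55
position: [538.0, 13.5, 111.1]
eef_rot: [[0.456, 0.889, 0.048], [0.89, -0.456, 0.003], [0.025, 0.042, -0.999]]
ft_force: [7.3, -4.5, 13.2]
gripper_width: 0.138
```

```bash
cat > rel.py <<'E'
import numpy as np
from workcell import ctrl
f=np.load("nest.npz");s=ctrl.sense();d=s["position"]-f["N"];R=s["eef_rot"]
print("t",s["time"],"pos",s["position"].round(1),"nest xyz",[(d@f[k]).round(1) for k in("ax","ay","az")],"L",np.round(-d@f["ax"]*.866+d@f["az"]*.5,1),"jaw",np.degrees(np.arctan2(R[1,0],R[0,0])).round(1),"F",s["ft_force"].round(1),"w",s["gripper_width"].round(3),"zt",R[:,2].round(3))
E
python3 rel.py;python3 snap.py k "[510,28,130]" 50;python3 rel.py
```

```text
[537.96794599  13.52757814 111.08423868] [ 7.34474808 -4.53096334 13.17635713] 8.55 0.1378329927122554Traceback (most recent call last):
  File "rel.py", line 4, in <module>
    print("t",s["time"],"pos",s["position"].round(1),"nest xyz",[(d@f[k]).round(1) for k in("ax","ay","az")],"L",np.round(-d@f["ax"]*.866+d@f["az"]*.5,1),"jaw",np.degrees(np.arctan2(R[1,0],R[0,0])).round(1),"F",s["ft_force"].round(1),"w",s["gripper_width"].round(3),"zt",R[:,2].round(3))
                                                                                                                                                                                                                                              ^^^^^^^^^^^^^^^^^^^^^^^^
AttributeError: 'float' object has no attribute 'round'
Traceback (most recent call last):
  File "rel.py", line 4, in <module>
    print("t",s["time"],"pos",s["position"].round(1),"nest xyz",[(d@f[k]).round(1) for k in("ax","ay","az")],"L",np.round(-d@f["ax"]*.866+d@f["az"]*.5,1),"jaw",np.degrees(np.arctan2(R[1,0],R[0,0])).round(1),"F",s["ft_force"].round(1),"w",s["gripper_width"].round(3),"zt",R[:,2].round(3))
                                                                                                                                                                                                                                              ^^^^^^^^^^^^^^^^^^^^^^^^
AttributeError: 'float' object has no attribute 'round'
```

View pics/k.png

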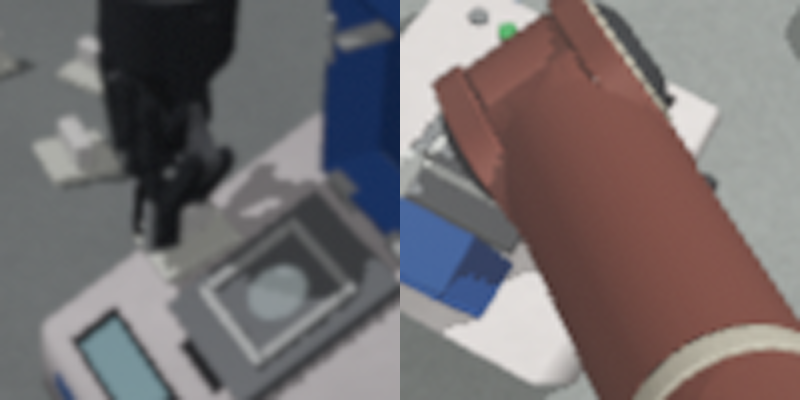

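```bash
sed -i 's/s\["gripper_width"\].round(3)/round(float(s["gripper_width"]),3)/' rel.py; cat > tilt.py <<'E'
import sys
from h import *
f=np.load("nest.npz");tag=sys.argv[1]
p=dict(np.load(f"pics/scene_{tag}.npz"));W=cloud(p);d=W-f["N"];c=np.stack([d@f[k] for k in("ax","ay","az")],-1)
x0,x1,y0,y1,z0,z1=map(float,sys.argv[2:8])
m=(c[...,0]>x0)&(c[...,0]<x1)&(c[...,1]>y0)&(c[...,1]<y1)&(c[...,2]>z0)&(c[...,2]<z1)&(p["img"].mean(-1)>100)
q=c[m];print(m.sum())
for a in range(int(x0),int(x1),4):
    s=q[(q[:,0]>=a)&(q[:,0]<a+4)]
    if len(s):print(a,len(s),np.median(s[:,2]).round(1),"y",s[:,1].min().round(0),s[:,1].max().round(0))
E
python3 rel.py; python3 tilt.py k -90 40 50 105 -20 30
```

```text
t 8.65 pos [538.   13.4 111. ] nest xyz [np.float64(-37.7), np.float64(78.9), np.float64(10.6)] L 38.0 jaw 62.9 F [ 3.9 -5.3 12.3] w 0.142 zt [ 0.048  0.003 -0.999]
747
-90 21 -10.3 y 50.0 99.0
-86 22 -9.9 y 50.0 100.0
-82 17 -10.0 y 55.0 99.0
-78 26 -10.6 y 53.0 97.0
-74 26 -10.9 y 51.0 101.0
-70 29 -10.4 y 50.0 100.0
-66 24 -11.1 y 53.0 101.0
-62 28 -10.9 y 51.0 100.0
-58 26 -10.3 y 51.0 101.0
-54 24 -10.9 y 55.0 98.0
-50 25 -9.8 y 54.0 103.0
-46 32 4.6 y 53.0 95.0
-42 23 4.2 y 52.0 72.0
-38 18 3.3 y 52.0 72.0
-34 18 0.8 y 52.0 70.0
-30 16 0.9 y 52.0 69.0
-26 15 0.3 y 52.0 71.0
-22 18 1.0 y 51.0 72.0
-18 23 0.6 y 53.0 73.0
-14 25 1.1 y 52.0 73.0
-10 23 -0.5 y 53.0 73.0
-6 22 -1.2 y 52.0 75.0
-2 21 -2.6 y 54.0 87.0
2 21 -10.1 y 55.0 99.0
6 24 -10.5 y 55.0 100.0
10 23 -10.9 y 59.0 98.0
14 24 -10.3 y 54.0 100.0
18 23 -10.3 y 54.0 99.0
22 24 -10.5 y 56.0 100.0
26 26 -10.6 y 55.0 98.0
30 22 -10.9 y 56.0 100.0
34 26 -10.6 y 57.0 101.0
38 12 -10.8 y 55.0 94.0
```

The remaining tilt is about 9°. Pressing further.

move_arm --series "1 -0.2 0.1 -0.4 0; 1 -0.4 0.2 -0.8 0; 1 -0.5 0.2 -1.1 0; 1 -0.5 0.2 -1.1 0"

```text
time: 8.98
position: [541.3, 13.1, 103.9]
eef_rot: [[0.458, 0.887, 0.066], [0.889, -0.459, 0.001], [0.031, 0.058, -0.998]]
ft_force: [8.4, -5.9, 10.9]
gripper_width: 0.141
```

```bash
python3 snap.py l "[510,28,130]" 50;python3 rel.py;  python3 tilt.py l -60 10 50 105 -20 30
```

```text
[541.28138746  13.08245831 103.9409692 ] [ 8.38177717 -5.86398735 10.87325712] 8.9833 0.1412795964705306
t 9.0833 pos [541.3  13.1 104. ] nest xyz [np.float64(-43.9), np.float64(77.8), np.float64(6.0)] L 41.0 jaw 62.7 F [ 8.2 -5.2 11.5] w 0.143 zt [ 0.065  0.001 -0.998]
343
-60 27 -10.9 y 52.0 100.0
-56 25 -10.6 y 52.0 99.0
-52 22 -10.1 y 52.0 89.0
-48 22 -1.6 y 52.0 72.0
-44 17 -0.9 y 51.0 89.0
-40 14 -1.9 y 51.0 66.0
-36 13 -2.4 y 52.0 65.0
-32 14 -1.5 y 52.0 71.0
-28 15 -2.1 y 53.0 72.0
-24 21 -2.1 y 51.0 73.0
-20 22 -0.4 y 51.0 73.0
-16 21 -1.8 y 51.0 72.0
-12 21 -1.3 y 53.0 72.0
-8 20 -1.9 y 52.0 73.0
-4 17 -2.3 y 52.0 80.0
0 19 -10.3 y 55.0 92.0
4 22 -11.2 y 55.0 95.0
8 11 -10.5 y 56.0 95.0
```

The tile lies flat on the deck in the fingers (plate top at -2 all over, spanning x -49..0). Lifting along the normal and shifting across to in front of the nest.

move_arm --series "1 0.3 -0.2 0.6 0; 1 0.6 -0.3 1.2 0; 1 1 -0.5 1.9 0; 1 1.3 -0.6 2.5 0; 1 1.3 -0.6 2.5 0"

```text
time: 9.5
position: [555.2, 7.2, 129.9]
eef_rot: [[0.458, 0.886, 0.067], [0.888, -0.459, 0.001], [0.032, 0.059, -0.998]]
ft_force: [0.9, 1.1, -1.0]
gripper_width: 0.147
```

```bash
python3 rel.py
```

```text
t 9.5 pos [555.2   7.2 129.9] nest xyz [np.float64(-44.0), np.float64(76.7), np.float64(36.0)] L 56.1 jaw 62.7 F [ 0.9  1.1 -1. ] w 0.147 zt [ 0.067  0.001 -0.998]
```

The force shows the tile pivoted and slid with friction of about 0.5. The tool now leans 0.067 rad toward the tongue, so I'll set the tile down about 11 mm low, riding on the downhill rim. Then I'll push it up into the nest by the bar end, with the gripper clear of the tongue.

move_arm --series "1 1.2 2.3 0 0.5; 1 2.4 4.6 0 0.5; 1 3.5 6.8 0 0.5; 1 3.5 6.8 0 0.5; 1 3.5 6.8 0 0.5"

```text
time: 9.92
position: [589.6, 77.6, 129.4]
eef_rot: [[0.447, 0.892, 0.066], [0.894, -0.448, 0.003], [0.032, 0.057, -0.998]]
ft_force: [-0.9, -0.5, -0.9]
gripper_width: 0.143
```

```bash
python3 snap.py m "[545,90,140]" 60; python3 rel.py
```

```text
[589.56603765  77.57697829 129.43896133] [-0.89632449 -0.47165103 -0.86719764] 9.9167 0.14268057911901164
t 10.0167 pos [589.2  74.3 129.1] nest xyz [np.float64(-44.4), np.float64(1.5), np.float64(35.3)] L 56.1 jaw 63.2 F [ 0.2  0.6 -1.7] w 0.15 zt [ 0.065  0.    -0.998]
```

View pics/m.png

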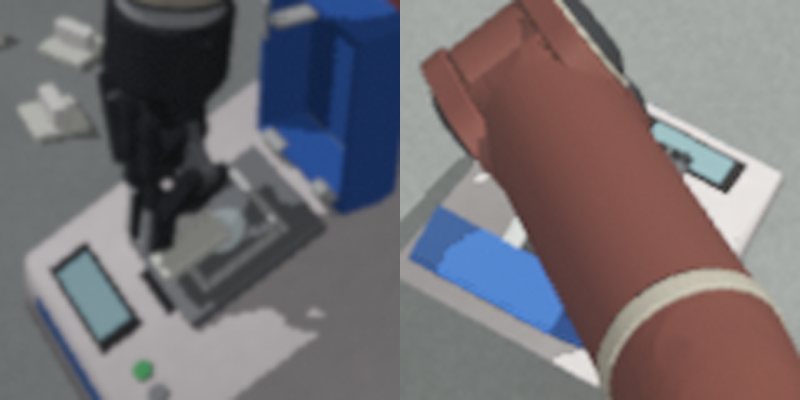

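```bash
python3 tilt.py m -75 45 -40 40 6 70
```

```text
277
-51 19 41.8 y -27.0 12.0
-47 29 28.8 y -29.0 7.0
-43 19 28.1 y -27.0 11.0
-39 18 27.6 y -27.0 10.0
-35 16 27.7 y -28.0 18.0
-31 15 26.7 y -29.0 -11.0
-27 20 27.2 y -27.0 -7.0
-23 22 27.3 y -27.0 -6.0
-19 25 26.9 y -28.0 -6.0
-15 26 26.4 y -27.0 -6.0
-11 22 26.5 y -27.0 -7.0
-7 22 25.4 y -28.0 -7.0
-3 22 25.6 y -29.0 1.0
1 2 24.7 y -16.0 -15.0
```

move_arm --series "1 -0.8 0.4 -0.1 0; 1 -1.6 0.8 -0.2 0; 1 -1.6 0.8 -0.2 0; 1 -1.6 0.8 -0.2 0"

```text
time: 10.35
position: [572.1, 82.3, 127.1]
eef_rot: [[0.45, 0.891, 0.064], [0.893, -0.451, -0.0], [0.029, 0.057, -0.998]]
ft_force: [-0.5, -0.3, -0.4]
gripper_width: 0.145
```

```bash
python3 snap.py n "[545,90,140]" 60; python3 rel.py;python3 tilt.py n -75 45 -40 40 6 70
```

```text
[572.12153123  82.25178197 127.1453131 ] [-0.53005108 -0.29739837 -0.42952977] 10.35 0.14454832404412699
t 10.45 pos [573.3  81.9 127.3] nest xyz [np.float64(-30.0), np.float64(1.9), np.float64(24.9)] L 38.4 jaw 63.2 F [-0.3 -0.1 -1.7] w 0.145 zt [ 0.065  0.    -0.998]
275
-39 1 35.7 y 11.0 11.0
-35 26 17.5 y -24.0 16.0
-31 26 17.6 y -26.0 15.0
-27 21 17.5 y -24.0 13.0
-23 17 16.9 y -24.0 13.0
-19 22 17.1 y -24.0 24.0
-15 15 16.1 y -23.0 -6.0
-11 21 16.4 y -24.0 -4.0
-7 22 16.4 y -24.0 -3.0
-3 26 16.4 y -25.0 -3.0
1 22 15.9 y -24.0 -4.0
5 22 15.6 y -23.0 -3.0
9 22 14.5 y -23.0 4.0
13 10 13.8 y -22.0 3.0
25 1 6.3 y -11.0 -11.0
29 1 6.2 y -10.0 -10.0
```

View pics/n.png

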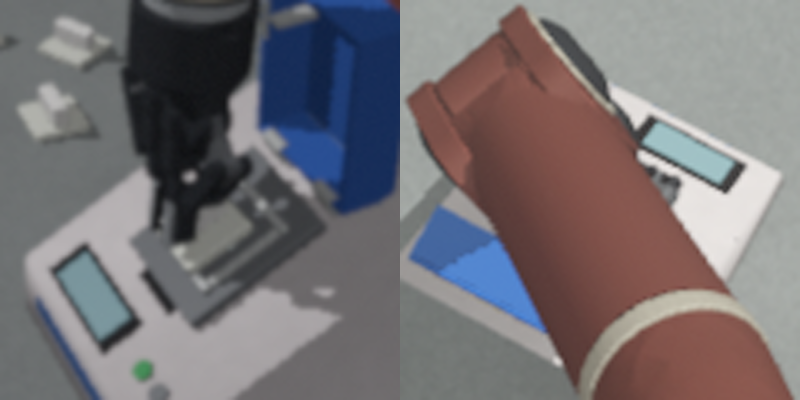

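```bash
cat > gap.py <<'E'
import sys
from h import *
f=np.load("nest.npz");N=f["N"];low=f["az"]*1.;low[2]=0;low/=np.linalg.norm(low)
p=dict(np.load(f"pics/scene_{sys.argv[1]}.npz"));W=cloud(p);d=W-N
c=np.stack([d@low,d@f["ay"],d[...,2]],-1)
for z in range(60,260,15):
    m=(c[...,2]>z)&(c[...,2]<z+15)&(abs(c[...,1])<75)&(c[...,0]>-150)&(c[...,0]<150)
    im=p["img"].astype(int);b=m&(im[...,2]<im[...,0]+25)&(im.max(-1)<90);t=m&(abs(c[...,1])<9)&(im.min(-1)>100)
    q=c[b]
    if len(q): print(z,len(q),"dark low-range",np.percentile(q[:,0],[2,98]).round(1),"y",np.percentile(q[:,1],[2,98]).round(1),"light",c[t][:,0].max().round(1) if t.any() else None)
E
python3 gap.py n
```

```text
60 131 dark low-range [24.4 50.3] y [-44.9  46.8] light 27.5
75 197 dark low-range [24.5 50.6] y [-53.4  55.6] light None
90 240 dark low-range [21.1 51.3] y [-59.3  61. ] light None
105 225 dark low-range [24.9 51.2] y [-55.7  21.8] light None
120 100 dark low-range [-48.3  42.4] y [-36.6  48.1] light None
135 208 dark low-range [ 6.3 66.9] y [-33.    9.8] light None
150 293 dark low-range [-25.5  66.4] y [-32.4  14.5] light -38.9
165 297 dark low-range [-2.7 65.5] y [-31.4  12.6] light None
180 238 dark low-range [ 4.9 64.2] y [-28.8  22.7] light 58.2
195 182 dark low-range [ 1.6 60.7] y [-28.9   5.3] light 62.3
210 274 dark low-range [ 1.5 60.4] y [-28.6   6.4] light None
225 279 dark low-range [ 2.5 58.1] y [-28.2  13.1] light None
240 321 dark low-range [-0.6 57.3] y [-30.   12.9] light None
255 261 dark low-range [ 2.  57.1] y [-26.9  13.2] light None
```

The body's half-width is about 37.5 and the tongue margin is 11 mm here. Setting the tile down at x≈-5 (L≈32).

move_arm --series "1 -0.3 0.2 0 0; 1 -0.5 0.4 -0.1 0; 1 -0.5 0.4 -0.1 0; 1 -0.5 0.4 -0.1 0"

```text
time: 10.78
position: [568.1, 86.2, 126.3]
eef_rot: [[0.45, 0.891, 0.065], [0.892, -0.451, 0.0], [0.029, 0.058, -0.998]]
ft_force: [0.0, 0.2, -0.8]
gripper_width: 0.144
```

```bash
python3 snap.py o "[545,90,140]" 60; python3 rel.py;python3 tilt.py o -45 25 -40 40 2 70; python3 gap.py o | tail -9 | head -4
```

```text
[568.12517808  86.17868498 126.31182453] [ 0.03776039  0.20982677 -0.81090774] 10.7833 0.14373376548633054
t 10.8833 pos [568.4  85.9 126.3] nest xyz [np.float64(-25.2), np.float64(0.6), np.float64(21.0)] L 32.3 jaw 63.2 F [ 0.2 -0.  -0.8] w 0.142 zt [ 0.065  0.    -0.998]
344
-41 2 2.8 y -9.0 31.0
-37 21 4.2 y -33.0 28.0
-33 43 5.8 y -35.0 23.0
-29 33 14.6 y -36.0 10.0
-25 29 13.7 y -34.0 12.0
-21 24 13.0 y -34.0 13.0
-17 21 13.0 y -34.0 14.0
-13 18 13.5 y -26.0 19.0
-9 20 12.1 y -26.0 22.0
-5 20 13.0 y -25.0 -5.0
-1 23 12.9 y -26.0 -5.0
3 25 12.5 y -26.0 -5.0
7 21 12.1 y -25.0 -5.0
11 20 10.9 y -24.0 -5.0
15 21 10.8 y -24.0 3.0
19 3 11.8 y -18.0 -9.0
135 219 dark low-range [ 3.8 61.5] y [-34.5  13.2] light None
150 275 dark low-range [-30.8  60.8] y [-33.8  11.8] light -40.6
165 314 dark low-range [-7.7 60.1] y [-33.   16.4] light None
180 223 dark low-range [ 3.2 57.9] y [-30.2  22.1] light 54.0
```

move_arm --series "1 -0.1 0.1 -0.1 0; 1 -0.2 0.1 -0.1 0; 1 -0.2 0.1 -0.2 0; 1 -0.2 0.1 -0.2 0"

```text
time: 11.22
position: [567.3, 86.9, 125.2]
eef_rot: [[0.451, 0.89, 0.067], [0.892, -0.452, -0.0], [0.03, 0.06, -0.998]]
ft_force: [0.8, -0.5, 4.0]
gripper_width: 0.14
```

```bash
python3 snap.py q "[545,90,140]" 60; python3 rel.py;python3 tilt.py q -45 25 -40 40 2 70; python3 gap.py q | tail -9 | head -4
```

```text
[567.2615655   86.93276958 125.21795834] [ 0.79642503 -0.53899927  4.02977421] 11.2167 0.13990521696843417
t 11.3167 pos [567.2  86.9 125.2] nest xyz [np.float64(-24.4), np.float64(0.2), np.float64(19.2)] L 30.8 jaw 63.2 F [-0.7 -1.2  5.1] w 0.141 zt [ 0.067 -0.    -0.998]
339
-37 19 4.5 y -30.0 34.0
-33 44 5.7 y -35.0 31.0
-29 34 12.8 y -33.0 12.0
-25 27 11.8 y -33.0 11.0
-21 22 11.8 y -32.0 12.0
-17 19 11.6 y -33.0 13.0
-13 20 12.3 y -28.0 30.0
-9 18 10.8 y -27.0 29.0
-5 21 11.4 y -25.0 -6.0
-1 23 10.4 y -26.0 -6.0
3 24 10.5 y -25.0 -4.0
7 24 10.6 y -26.0 -6.0
11 20 10.1 y -25.0 -6.0
15 18 9.5 y -26.0 -2.0
19 6 8.9 y -22.0 -2.0
135 230 dark low-range [ 0.3 60.1] y [-34.7  14. ] light None
150 272 dark low-range [-41.2  59.2] y [-34.3  10.6] light -42.3
165 351 dark low-range [-6.6 58.4] y [-33.2  21.9] light None
180 186 dark low-range [-0.6 55.7] y [-29.9   9.8] light 52.0
```

View pics/q.png

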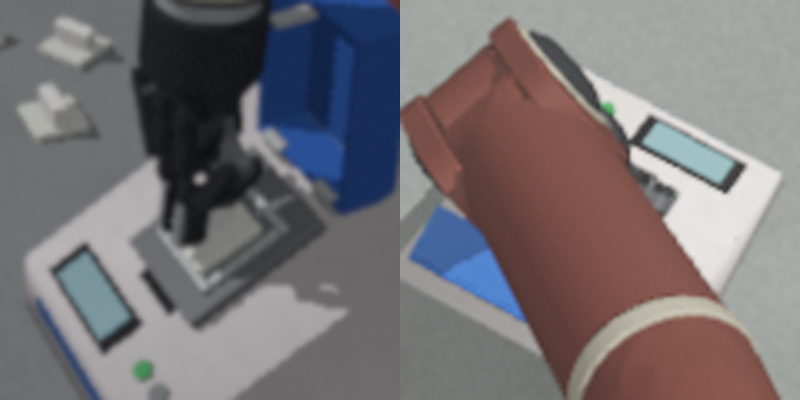

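The tile touches at 5 N, resting on the downhill rim at about x=-5 with its uphill edge near the floor. Easing it 2–3 mm uphill while watching the force.

move_arm --series "1 -0.1 0.05 0 0; 1 -0.2 0.1 0 0; 1 -0.2 0.1 0 0"

```text
time: 11.57
position: [566.4, 87.4, 125.5]
eef_rot: [[0.451, 0.89, 0.07], [0.892, -0.452, -0.001], [0.031, 0.063, -0.998]]
ft_force: [3.5, -2.0, 2.3]
gripper_width: 0.146
```

```bash
python3 snap.py r "[545,90,140]" 60; python3 rel.py;python3 tilt.py r -40 25 -40 40 2 70; python3 gap.py r | tail -9 | head -4
```

```text
[566.39089586  87.38693951 125.54434612] [ 3.47020675 -2.02587731  2.25326385] 11.5667 0.14618630827253884
t 11.6667 pos [566.4  87.4 125.5] nest xyz [np.float64(-23.4), np.float64(0.2), np.float64(19.1)] L 29.8 jaw 63.2 F [ 3.1 -2.9  2.9] w 0.147 zt [ 0.07  -0.001 -0.998]
354
-36 31 4.2 y -34.0 34.0
-32 45 5.2 y -33.0 27.0
-28 35 12.5 y -34.0 13.0
-24 25 11.2 y -35.0 11.0
-20 25 10.5 y -33.0 12.0
-16 19 11.5 y -33.0 14.0
-12 20 11.1 y -24.0 19.0
-8 20 11.6 y -26.0 19.0
-4 19 11.2 y -26.0 -5.0
0 24 11.2 y -26.0 -6.0
4 24 11.5 y -26.0 -5.0
8 22 10.1 y -25.0 -4.0
12 21 9.5 y -24.0 -3.0
16 21 9.9 y -25.0 1.0
20 3 8.1 y -25.0 -5.0
135 217 dark low-range [ 2.1 58.8] y [-34.6   9.2] light None
150 277 dark low-range [-40.   57.9] y [-33.9  14.4] light -42.4
165 330 dark low-range [-8.8 57.3] y [-32.7  14. ] light None
180 209 dark low-range [-1.4 55.3] y [-29.3  17.7] light 50.2
```

Force toward the low side is 3.7 N. That's near enough, so I'll release here and push the rest of the way from the bar end.

move_arm --series "0.85 0 0 0 0; 0.75 0 0 0 0; 0.65 0 0 0 0; 0.6 0 0 0 0; 0.6 0 0 0 0"

```text
time: 12.08
position: [565.3, 87.8, 125.0]
eef_rot: [[0.451, 0.89, 0.067], [0.892, -0.452, -0.0], [0.03, 0.06, -0.998]]
ft_force: [0.2, -0.7, -0.4]
gripper_width: 0.399
```

```bash
python3 snap.py s "[545,90,140]" 60; python3 rel.py;python3 tilt.py s -40 25 -40 40 2 70
```

```text
[565.2956236   87.76128945 124.95682972] [ 0.24891856 -0.65067645 -0.37654967] 12.0833 0.3989356103371686
t 12.1833 pos [565.6  87.7 125.2] nest xyz [np.float64(-22.9), np.float64(0.2), np.float64(18.3)] L 29.0 jaw 63.2 F [-0.4  0.4 -0.2] w 0.398 zt [ 0.068 -0.    -0.998]
364
-40 2 2.6 y -13.0 27.0
-36 31 4.3 y -32.0 34.0
-32 45 5.2 y -34.0 29.0
-28 44 12.4 y -33.0 24.0
-24 39 20.5 y -35.0 24.0
-20 32 31.3 y -34.0 23.0
-16 18 39.4 y -27.0 25.0
-12 16 21.0 y -26.0 29.0
-8 12 9.0 y -31.0 -14.0
-4 13 8.9 y -26.0 -11.0
0 20 8.5 y -34.0 -5.0
4 22 8.4 y -34.0 -6.0
8 21 7.6 y -34.0 34.0
12 23 6.6 y -34.0 31.0
16 18 6.7 y -35.0 -10.0
20 6 4.1 y -34.0 -16.0
24 2 4.0 y -32.0 -31.0
```

View pics/s.png

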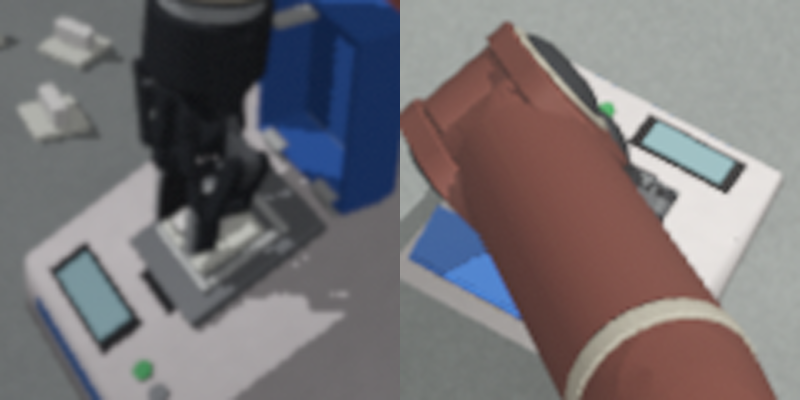

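The tile stays put, tilted, with its downhill edge on the rim. Backing off downslope, then closing the fingers.

move_arm --series "0.6 1 -0.5 -0.3 0; 0.6 2.2 -1.1 -0.8 0; 0.6 3.6 -1.8 -1.5 0; 1 4.2 -2.1 -1.8 0; 1 4.2 -2.1 -1.8 0"

```text
time: 12.6
position: [608.7, 64.6, 105.8]
eef_rot: [[0.454, 0.889, 0.067], [0.891, -0.455, -0.001], [0.029, 0.06, -0.998]]
ft_force: [-0.5, -0.3, -0.1]
gripper_width: 0.129
```

move_arm --series "1 0 0 0 0; 1 0 0 0 0; 1 0 0 0 0"

```text
time: 12.85
position: [608.2, 65.2, 106.0]
eef_rot: [[0.453, 0.889, 0.067], [0.891, -0.454, -0.001], [0.029, 0.06, -0.998]]
ft_force: [-0.2, 0.4, -0.9]
gripper_width: -0.001
```

```bash
python3 snap.py t "[545,90,140]" 60; python3 rel.py;python3 tilt.py t -40 29 -26 26 2 50
```

```text
[608.17218295  65.20978447 105.95099777] [-0.22409763  0.36444024 -0.86710422] 12.85 -0.0012118520241297557
t 12.95 pos [608.3  65.3 106.2] nest xyz [np.float64(-74.2), np.float64(0.9), np.float64(26.0)] L 77.2 jaw 63.1 F [-0.3  0.2  0.2] w 0.002 zt [ 0.067 -0.001 -0.998]
430
-36 9 5.1 y -2.0 18.0
-32 18 10.6 y -25.0 19.0
-28 28 11.7 y -26.0 13.0
-24 28 13.4 y -25.0 1.0
-20 28 12.2 y -25.0 -5.0
-16 29 12.7 y -24.0 -1.0
-12 35 11.7 y -26.0 7.0
-8 34 14.2 y -26.0 4.0
-4 36 16.7 y -25.0 7.0
0 36 11.4 y -25.0 7.0
4 34 15.0 y -25.0 7.0
8 35 12.9 y -26.0 5.0
12 35 10.1 y -25.0 7.0
16 29 7.6 y -24.0 20.0
20 2 6.7 y -22.0 -16.0
24 9 4.6 y -21.0 23.0
28 5 4.8 y -24.0 11.0
```

View pics/t.png

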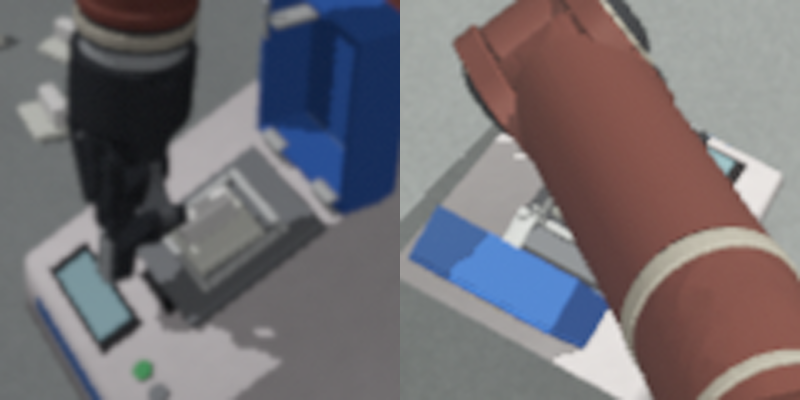

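The tile is centred in y with x≈-6 and its downhill edge on the rim at crop (190,260). Pushing the bar's end uphill with the closed fingertips.

move_arm --series "1 -0.9 0.5 0.4 0; 1 -1.8 1 0.8 0; 1 -2.6 1.4 1.2 0; 1 -2.6 1.4 1.2 0"

```text
time: 13.28
position: [580.4, 81.8, 119.7]
eef_rot: [[0.449, 0.891, 0.068], [0.893, -0.45, 0.0], [0.031, 0.06, -0.998]]
ft_force: [0.1, 0.4, 1.0]
gripper_width: 0.001
```

```bash
python3 rel.py
```

```text
t 13.2833 pos [580.4  81.8 119.7] nest xyz [np.float64(-39.3), np.float64(-1.2), np.float64(21.5)] L 44.8 jaw 63.3 F [0.1 0.4 1. ] w 0.001 zt [ 0.068  0.    -0.998]
```

move_arm --series "1 -0.2 0 0.1 0; 1 -0.4 0.1 0.2 0; 1 -0.5 0.2 0.2 0; 1 -0.5 0.2 0.2 0"

```text
time: 13.62
position: [576.4, 82.8, 122.1]
eef_rot: [[0.45, 0.89, 0.069], [0.892, -0.451, -0.001], [0.03, 0.062, -0.998]]
ft_force: [0.8, -2.4, 1.5]
gripper_width: 0.003
```

```bash
python3 snap.py u "[545,90,140]" 60; python3 rel.py;python3 tilt.py u -36 29 -26 26 2 50
```

```text
[576.36054956  82.76053033 122.05685876] [ 0.83725447 -2.43403204  1.51601338] 13.6167 0.0031830030260579525
t 13.7167 pos [576.4  82.8 122. ] nest xyz [np.float64(-34.7), np.float64(-0.3), np.float64(21.5)] L 40.8 jaw 63.2 F [ 1.9 -2.1  2.9] w -0.002 zt [ 0.069 -0.001 -0.998]
370
-36 16 4.6 y -24.0 9.0
-32 15 5.1 y -24.0 5.0
-28 1 20.3 y -9.0 -9.0
-24 11 7.6 y -21.0 5.0
-20 23 8.3 y -25.0 1.0
-16 28 9.1 y -26.0 -3.0
-12 31 9.1 y -26.0 -2.0
-8 30 11.0 y -24.0 1.0
-4 27 8.4 y -25.0 -4.0
0 27 9.2 y -24.0 -4.0
4 27 7.5 y -25.0 -5.0
8 27 7.7 y -25.0 -5.0
12 26 8.7 y -26.0 -6.0
16 28 7.6 y -26.0 -6.0
20 24 7.4 y -26.0 4.0
24 22 6.4 y -24.0 7.0
28 7 4.7 y -23.0 10.0
```

View pics/u.png

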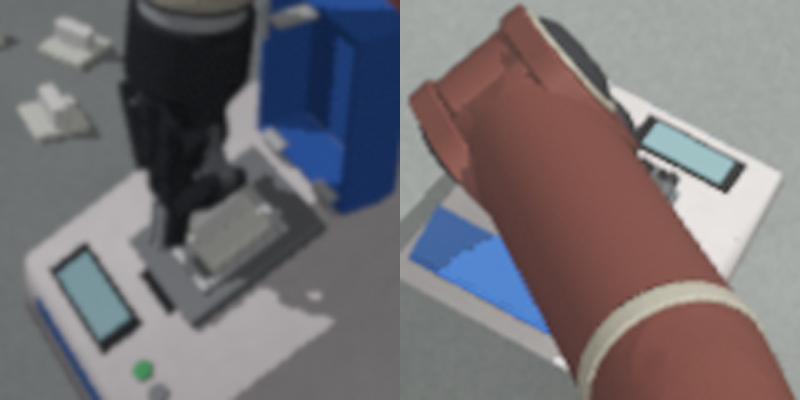

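The tile dropped into the nest: plate top at about 8 all over, spanning x -24..27. Backing away and checking.

move_arm --series "1 0.5 -0.3 0 0; 1 2 -1 0 0; 1 4 -2 1 0; 1 6 -3 3 0; 1 7 -4 6 0"

```text
time: 14.13
position: [646.1, 41.9, 179.2]
eef_rot: [[0.451, 0.89, 0.063], [0.892, -0.452, 0.0], [0.028, 0.056, -0.998]]
ft_force: [0.7, -1.5, -0.3]
gripper_width: -0.006
```

move_arm --series "1 0 -2 3.5 0; 1 0 -4 7 0; 1 0 -6 10 0"

```text
time: 14.38
position: [646.1, -18.0, 280.7]
eef_rot: [[0.45, 0.891, 0.062], [0.893, -0.451, 0.003], [0.03, 0.054, -0.998]]
ft_force: [1.8, -0.4, -0.7]
gripper_width: 0.001
```

```bash
python3 snap.py v "[545,90,140]" 60; python3 rel.py;python3 tilt.py v -36 32 -32 32 2 50;python3 - <<'E'
from h import *
f=np.load("nest.npz");N,ax,ay,az=[f[k] for k in("N","ax","ay","az")]
L=[]
for n in["scene","top"]:
    p=dict(np.load(f"pics/{n}_v.npz"))
    a,b=np.meshgrid(np.arange(-50,50,.25),np.arange(-50,50,.25))
    X=N+a[...,None]*ax+b[...,None]*ay+8*az
    u=proj(p,X.reshape(-1,3)).reshape(400,400,2).astype(np.float32)
    r=cv2.remap(p["img"],u,None,cv2.INTER_CUBIC)
    for k in(-25,25): r[::6,int(200+4*k)]=(0,255,0);r[int(200+4*k),::6]=(0,255,0)
    L.append(r[:,:,::-1])
cv2.imwrite("pics/nest2.png",np.hstack(L))
E
```

```text
[646.13332276 -18.04979074 280.67821305] [ 1.77847302 -0.43384311 -0.6514938 ] 14.3833 0.000720290318145549
t 14.4833 pos [649.3 -22.1 284.5] nest xyz [np.float64(-50.8), np.float64(60.3), np.float64(218.4)] L 153.2 jaw 62.8 F [ 0.3 -0.4 -0.1] w -0.003 zt [ 0.072 -0.001 -0.997]
616
-36 28 4.3 y -30.0 32.0
-32 32 4.4 y -32.0 29.0
-28 7 4.5 y -30.0 32.0
-24 29 6.7 y -30.0 29.0
-20 40 7.9 y -32.0 29.0
-16 42 8.8 y -32.0 31.0
-12 40 8.6 y -31.0 32.0
-8 41 10.4 y -32.0 31.0
-4 42 8.5 y -31.0 31.0
0 39 9.2 y -29.0 31.0
4 43 8.4 y -32.0 32.0
8 40 9.2 y -30.0 32.0
12 40 9.6 y -30.0 32.0
16 41 9.1 y -30.0 30.0
20 35 7.3 y -31.0 30.0
24 37 6.8 y -32.0 29.0
28 40 4.1 y -30.0 30.0
```

View pics/v.png

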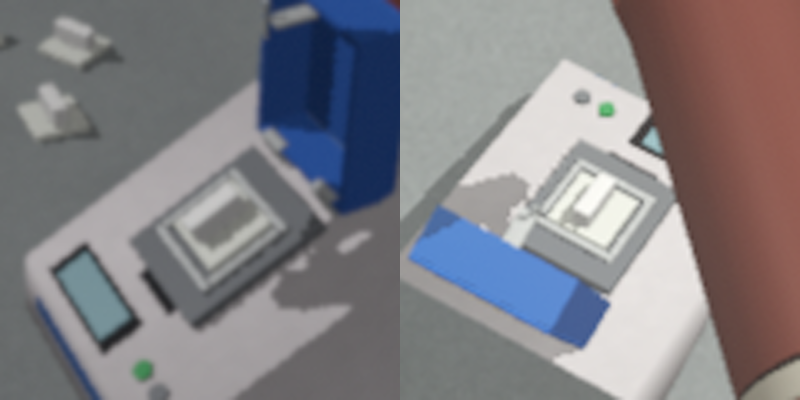

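View pics/nest2.png

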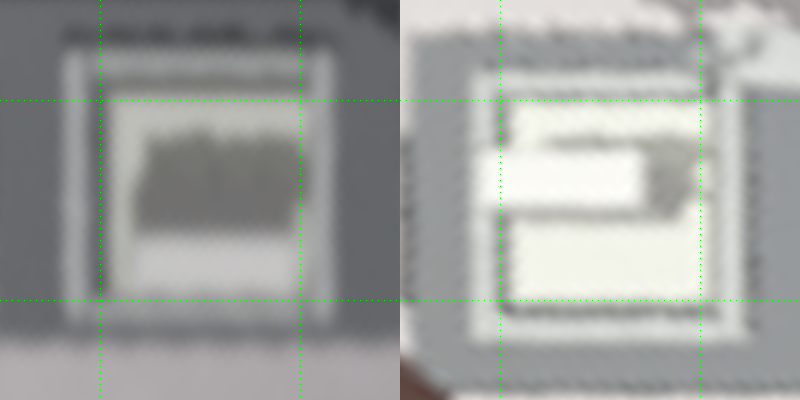

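The tile is seated flat in the nest at x≈+2, y≈0, and the cover is open. Now over the top of the cover to its back.

move_arm --series "1 0 0 3.5 0; 1 -2.5 2 5.5 0; 1 -5.5 4.5 5.5 0; 1 -8.5 7 5.5 0; 1 -11.5 9.4 5.5 0"

```text
time: 14.9
position: [532.0, 74.1, 338.5]
eef_rot: [[0.456, 0.887, 0.07], [0.889, -0.457, 0.001], [0.033, 0.062, -0.998]]
ft_force: [-0.5, 1.1, -0.3]
gripper_width: 0.001
```

move_arm --series "1 -3 2.4 0 0; 1 -6 4.8 0 0; 1 -9 7.2 0 0; 1 -10.5 8.5 0 0; 1 -10.5 8.5 0 0"

```text
time: 15.32
position: [421.7, 163.9, 338.3]
eef_rot: [[0.446, 0.892, 0.068], [0.894, -0.448, 0.002], [0.032, 0.059, -0.998]]
ft_force: [0.2, 0.1, 0.2]
gripper_width: -0.001
```

```bash
python3 snap.py w "[470,130,220]" 90; cat >> rel.py <<'E'
H=f["N"]+65*f["ax"]+2*f["az"];low=f["az"]*1.;low[2]=0;low/=np.linalg.norm(low);e=s["position"]-H;print("hinge low,lat,up",(e@low).round(1),(e@f["ay"]).round(1),e[2].round(1),"r",np.hypot(*s["position"][:2]).round(0))
E
python3 rel.py
```

```text
[421.74558003 163.87227422 338.29404723] [0.24717736 0.05040449 0.22456416] 15.3167 -0.0009617481078284438
t 15.4167 pos [426.2 159.6 338. ] nest xyz [np.float64(219.4), np.float64(-0.8), np.float64(124.2)] L -127.9 jaw 63.0 F [1.2 0.1 0.1] w -0.0 zt [ 0.069  0.001 -0.998]
hinge low,lat,up -72.6 -0.8 183.0 r 455.0
```

View pics/w.png

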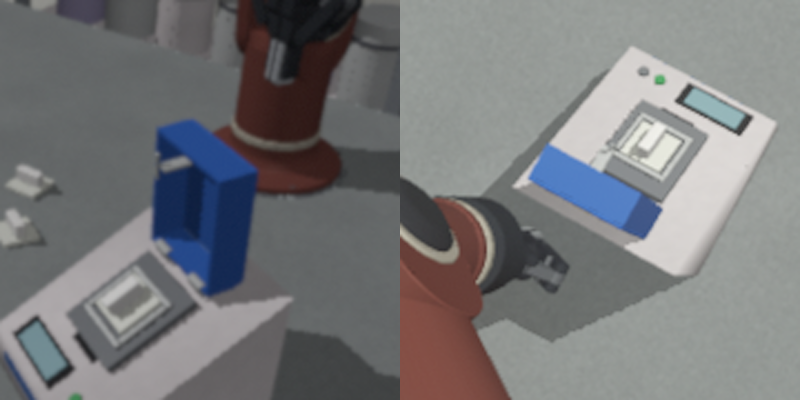

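The fingers are behind the cover's outer face. Lowering them there.

move_arm --series "1 0 0 -3 0; 1 0 0 -6 0; 1 0 0 -7.8 0; 1 0 0 -7.8 0"

```text
time: 15.75
position: [424.7, 156.8, 255.6]
eef_rot: [[0.456, 0.888, 0.059], [0.89, -0.457, -0.003], [0.025, 0.054, -0.998]]
ft_force: [-0.0, -0.5, -0.5]
gripper_width: -0.003
```

```bash
python3 rel.py
```

```text
t 15.75 pos [424.7 156.8 255.6] nest xyz [np.float64(178.2), np.float64(2.4), np.float64(52.8)] L -128.0 jaw 62.8 F [-0.  -0.5 -0.5] w -0.003 zt [ 0.059 -0.003 -0.998]
hinge low,lat,up -72.7 2.4 100.6 r 453.0
```

Contact expected about 29 mm toward the low side. Pushing the cover over along its arc.

move_arm --series "1 2 -1 0 0; 1 3.3 -1.7 0.6 0; 1 4.5 -2.3 1.2 0; 1 5.7 -2.9 1.6 0; 1 6.7 -3.4 1.8 0"

```text
time: 16.17
position: [492.7, 122.1, 274.1]
eef_rot: [[0.458, 0.887, 0.058], [0.889, -0.459, -0.002], [0.025, 0.052, -0.998]]
ft_force: [-1.8, 0.8, -0.4]
gripper_width: 0.002
```

```bash
python3 snap.py x "[490,120,220]" 90;python3 rel.py
```

```text
[492.67078883 122.09786607 274.12443287] [-1.81975846  0.76009071 -0.37550405] 16.1667 0.002225255262564165
t 16.2667 pos [494.1 121.4 274.1] nest xyz [np.float64(120.0), np.float64(2.5), np.float64(107.8)] L -50.0 jaw 62.6 F [-0.2 -0.7  1. ] w 0.001 zt [ 0.061 -0.002 -0.998]
hinge low,lat,up 5.3 2.5 119.1 r 509.0
```

View pics/x.png

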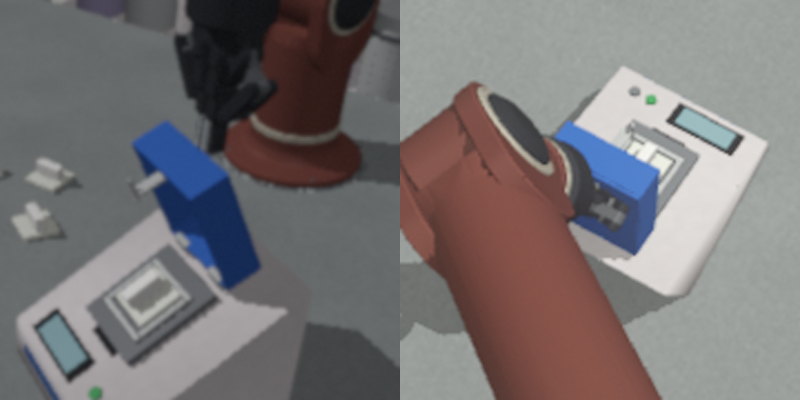

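The cover follows the fingers. Continuing over the arc.

move_arm --series "1 1.6 -0.8 0 0; 1 2.8 -1.3 -0.6 0; 1 3.9 -1.8 -1.4 0; 1 4.9 -2.3 -2.2 0; 1 5.8 -2.8 -3.1 0"

```text
time: 16.68
position: [554.1, 93.2, 242.9]
eef_rot: [[0.46, 0.886, 0.064], [0.887, -0.461, -0.001], [0.029, 0.057, -0.998]]
ft_force: [1.0, 0.8, 3.9]
gripper_width: 0.005
```

```bash
python3 rel.py
```

```text
t 16.6833 pos [554.1  93.2 242.9] nest xyz [np.float64(47.0), np.float64(0.5), np.float64(113.9)] L 16.2 jaw 62.6 F [1.  0.8 3.9] w 0.005 zt [ 0.064 -0.001 -0.998]
hinge low,lat,up 71.5 0.5 87.9 r 562.0
```

move_arm --series "1 0.9 -0.4 -1.1 0; 1 1.7 -0.8 -2.2 0; 1 2.4 -1.2 -3.5 0; 1 3 -1.5 -4.8 0; 1 3.6 -1.8 -6 0"

```text
time: 17.1
position: [589.5, 75.5, 180.9]
eef_rot: [[0.46, 0.886, 0.061], [0.888, -0.46, -0.0], [0.028, 0.054, -0.998]]
ft_force: [-0.3, 0.1, 2.8]
gripper_width: 0.002
```

```bash
python3 snap.py y "[540,100,190]" 90; python3 rel.py
```

```text
[589.4728968   75.4504872  180.85794992] [-0.31385949  0.09099645  2.82035821] 17.1 0.002018303640106499
t 17.2 pos [589.2  73.9 179.5] nest xyz [np.float64(-19.4), np.float64(1.8), np.float64(79.0)] L 56.3 jaw 62.5 F [-1.5 -1.2  0.6] w 0.001 zt [ 0.059 -0.002 -0.998]
hinge low,lat,up 111.6 1.8 24.5 r 594.0
```

View pics/y.png

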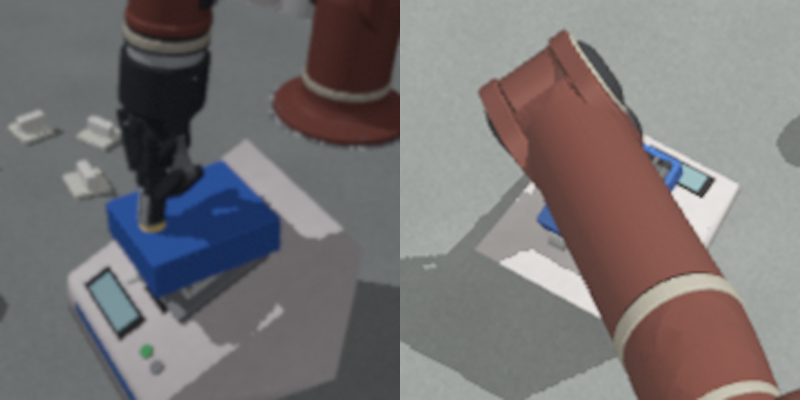

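The fingertips are on the dot, with the cover nearly down. Bringing it shut, then pressing home.

move_arm --series "1 0.4 -0.2 -1 0; 1 0.7 -0.3 -2 0; 1 0.8 -0.4 -3 0; 1 0.9 -0.4 -3.8 0; 1 0.9 -0.4 -4.4 0"

```text
time: 17.62
position: [599.0, 70.0, 137.0]
eef_rot: [[0.461, 0.885, 0.061], [0.887, -0.461, -0.003], [0.025, 0.055, -0.998]]
ft_force: [-5.7, -2.4, 27.7]
gripper_width: 0.004
```

```bash
python3 rel.py
```

```text
t 17.6167 pos [599.  70. 137.] nest xyz [np.float64(-49.7), np.float64(0.9), np.float64(47.5)] L 66.7 jaw 62.6 F [-5.7 -2.4 27.7] w 0.004 zt [ 0.061 -0.003 -0.998]
hinge low,lat,up 122.0 0.9 -18.0 r 603.0
```

The force of 28 N is earlier than expected. Checking the cover angle before pressing on.

```bash
python3 snap.py z "[540,100,160]" 60; python3 rel.py; cat > cov.py <<'E'
import sys
from h import *
f=np.load("nest.npz");p=dict(np.load(f"pics/scene_{sys.argv[1]}.npz"));W=cloud(p);hsv=cv2.cvtColor(p["img"],cv2.COLOR_RGB2HSV)
H=f["N"]+65*f["ax"]+2*f["az"];d=W-H;c=np.stack([d@f[k] for k in("ax","ay","az")],-1)
m=(hsv[...,0]>105)&(hsv[...,0]<130)&(hsv[...,1]>150)&(c[...,0]<-5)&(c[...,0]>-128)&(abs(c[...,1])<48)&(c[...,2]>20)&(c[...,2]<90)
q=c[m];A=np.c_[q[:,0],np.ones(len(q))]
for _ in range(4):
    s=np.linalg.lstsq(A,q[:,2],rcond=None)[0];r=abs(A@s-q[:,2])<3;A,q=A[r],q[r]
print("n",len(q),"angle est",-np.arctan(s[0]),"face z at hinge",s[1],"at dot",s[1]-105*s[0])
E
for t in scene0; do cp pics/scene0.npz pics/scene_0.npz; done; python3 cov.py 0; python3 cov.py z
```

```text
[598.98550967  70.00025504 137.024595  ] [-5.66613687 -2.4287509  27.70758565] 17.6167 0.004482890458699498
t 17.7167 pos [599.2  69.9 136.3] nest xyz [np.float64(-50.2), np.float64(1.0), np.float64(46.9)] L 67.0 jaw 62.6 F [0.7 0.1 1.4] w -0.001 zt [ 0.061 -0.003 -0.998]
hinge low,lat,up 122.3 1.0 -18.7 r 603.0
n 1814 angle est 0.00318261927421552 face z at hinge 37.387142270079316 at dot 37.72131842217008
n 1398 angle est 0.04267839183976586 face z at hinge 37.474427257768454 at dot 41.95838115691541
```

View pics/z.png

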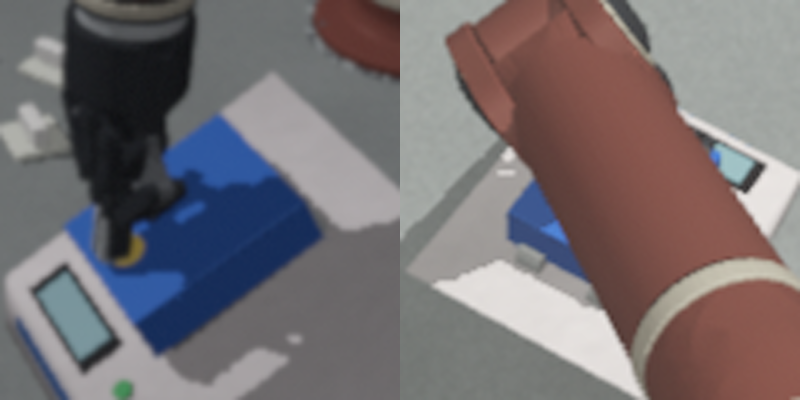

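That was only a transient: the force is now 1.4 N and the cover is at +0.04 rad. Pressing on slowly.

move_arm --series "1 -0.1 0 -0.3 0; 1 -0.2 0.1 -0.6 0; 1 -0.3 0.1 -0.9 0; 1 -0.3 0.1 -1.1 0; 1 -0.3 0.1 -1.1 0"

```text
time: 18.13
position: [597.1, 70.8, 125.7]
eef_rot: [[0.461, 0.885, 0.063], [0.887, -0.461, -0.003], [0.027, 0.057, -0.998]]
ft_force: [1.4, -1.2, 6.3]
gripper_width: 0.002
```

```bash
python3 snap.py za "[540,100,160]" 60; python3 rel.py;python3 cov.py za
```

```text
[597.06078675  70.82298696 125.71702603] [ 1.44731433 -1.22871707  6.27049622] 18.1333 0.001950795497864806
t 18.2333 pos [597.1  70.8 125.8] nest xyz [np.float64(-53.5), np.float64(1.1), np.float64(36.7)] L 64.7 jaw 62.6 F [ 1.5 -1.3  4.7] w -0.001 zt [ 0.063 -0.003 -0.998]
hinge low,lat,up 120.0 1.1 -29.2 r 601.0
n 1389 angle est -0.060922028369993296 face z at hinge 37.57202695002813 at dot 31.16728829451436
```

The cover is at about -0.06, its stop. One small extra push, then let go.

move_arm --series "1 0 0 -0.15 0; 1 0 0 -0.15 0; 1 0.1 0 0.5 0; 1 0.3 -0.1 1.5 0; 1 1 -0.5 4 0"

```text
time: 18.65
position: [603.3, 65.8, 162.9]
eef_rot: [[0.459, 0.887, 0.053], [0.888, -0.459, -0.004], [0.021, 0.049, -0.999]]
ft_force: [0.7, -0.3, -0.1]
gripper_width: 0.005
```

move_arm --series "1 1 -2 3 0; 1 1 -5 6 0; 1 1 -8 8 0; 1 1 -11 8 0; 1 1 -14 8 0"

```text
time: 19.07
position: [613.4, -75.1, 244.8]
eef_rot: [[0.458, 0.887, 0.055], [0.889, -0.459, -0.004], [0.022, 0.051, -0.998]]
ft_force: [-0.1, 0.2, -0.5]
gripper_width: 0.002
```

```bash
python3 snap.py zb "[540,100,160]" 70; python3 rel.py;python3 cov.py zb
```

```text
[613.37757634 -75.09028683 244.75253407] [-0.12733447  0.2057367  -0.49774814] 19.0667 0.0016432480861521103
t 19.1667 pos [612.5 -82.9 242. ] nest xyz [np.float64(-67.5), np.float64(131.2), np.float64(179.0)] L 148.0 jaw 62.0 F [-0.4  0.1  0.1] w 0.004 zt [ 0.05  -0.01  -0.999]
hinge low,lat,up 203.3 131.2 87.0 r 618.0
n 1778 angle est 0.0035990434544302292 face z at hinge 37.444804773786636 at dot 37.82270596816894
```

View pics/scene_zb.png

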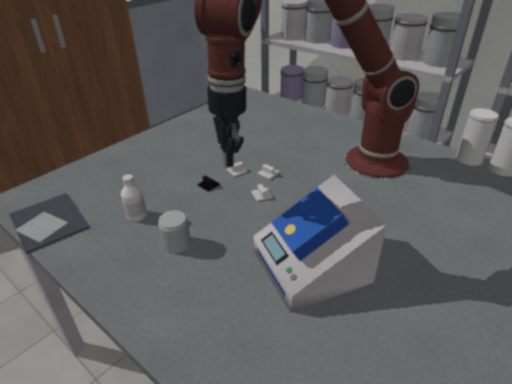

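The cover is shut (0.0036 now, 0.0032 at the start). The black tile (208,184), tin (174,232) and bottle (133,198) look unmoved. Waiting a moment, rechecking, then handing in.

move_arm --series "1 0 0 0 0; 1 0 0 0 0; 1 0 0 0 0; 1 0 0 0 0; 1 0 0 0 0"

```text
time: 19.58
position: [612.5, -81.3, 242.0]
eef_rot: [[0.467, 0.883, 0.05], [0.884, -0.467, -0.009], [0.016, 0.048, -0.999]]
ft_force: [-0.2, 0.3, -0.4]
gripper_width: 0.003
```

```bash
python3 snap.py zc "[540,100,160]" 70; python3 cov.py zc; python3 - <<'E'
from workcell import capture,recognise,job
import numpy as np
p=capture("scene")
for t in("black_tile","ink_tin","additive_bottle"):print(t,recognise(p,t)[:2])
job.sign_off()
E
```

```text
[612.45242374 -81.28502347 242.04851179] [-0.18323609  0.25207753 -0.35757609] 19.5833 0.0028406678974213493
n 1791 angle est 0.0023784250769217233 face z at hinge 37.4623857702096 at dot 37.71212087419588
black_tile [{'centre': [463.5, -322.8, 9.3], 'score': 0.72}]
ink_tin [{'centre': [704.9, -178.8, 65.2], 'score': 0.88}, {'centre': [695.8, -361.8, 66.8], 'score': 0.66}]
additive_bottle [{'centre': [695.6, -361.7, 68.4], 'score': 0.6}]
the job is handed in; nothing more can be done
```

The white tile is in the nest under the latched cover, and I handed the job in at about 20 s. `sign_off` gives no verdict.

**What I did:**
- **Opening the cover:** I pressed the yellow dot and let go, and the cover sprang fully open.
- **Picking up the tile:** I took the white tile farthest from the base by its bar. I turned it to the 30° slope by pressing it against the bare deck beside the nest.
- **Placing the tile:** The tool can only point down, and the latch tongue left no room to place the tile all the way in. I set it down with its lower edge on the downhill rim, then nudged it up about 5 mm with closed fingers until it dropped about 5 mm into the nest.
- **Closing the cover:** I swung the cover shut, pressed it to its stop at about -0.06 rad, and let go.

**Last checks:**
- **Tile:** It lay flat in the nest, about 2 mm uphill of centre, with the cover open. I couldn't see it again once the cover was shut.
- **Cover:** It stayed at about 0.002 rad with the arm clear, measured against 0.003 at the start.
- **Bystanders:** The black tile, tin and bottle were each within about 2.5 mm of their first readings.

**Oddities:**
- While shutting the cover, the force briefly reached 28 N and fell to 1.4 N within 0.1 s.
- Pressing the tile on the deck left the tool leaning about 0.06 rad.
- While I eased the tile uphill I read about 4 N toward the low side. It could have been the tile rubbing or a light touch on the tongue.

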